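# Stock the flip-lid till with coin rolls and lock it

### The arm

A 7-joint arm with a two-finger parallel gripper is mounted at the origin on the work surface. World frame = base frame: x ahead of the robot, y to its left, z up, the work surface at z = 0. Lengths are in mm, angles in degrees, forces in N, time in s.
With the tool pointing down it reaches from about 350 to 900 mm from the base axis. Payload 8.1 kg.
Tool frame: the origin (TCP) lies on the centre line of the jaws, within the pads' length; the fingertips stand manip.finger_overhang ahead of it and the grasp point (between the pads) lies 3 mm ahead of it (manip.finger_overhang is the distance from the TCP to the fingertips, in mm); z points along the fingers, y is the direction in which the jaws open and shut (so a half turn about z gives the same grasp; the last joint's range is limited). The gripper opens to 92 mm and grips with 3 to 60 N. Pads are 19 mm wide; open, the fingers measure 130 mm over their backs; the gripper's body (75 mm by 190 mm) begins 47 mm behind the grasp point.
Start: joints at [57.147, 24.895, 1.432, 90.138, -0.665, 64.973, -4.303], TCP at [283.48, -557.028, 248.742] pointing down, gripper open.
Joint ranges: [-149.89, 149.89], [-25.12, 119.58], [-72.63, 75.52], [4.76, 147.25], [-75.54, 255.54], [6.69, 114.76], [-157.13, 157.13]. Speed limits (degrees/s): [127.2, 127.2, 172.46, 172.46, 180, 180, 180].

### API

Orientations are given as a 3x3 rotation matrix whose columns are the frame's x, y, z axes.
In Python, from cell import manip gives the robot as it stands.
- The arm moves only by the tool servo_tool, never from a script. Its argument "series" is a list of rows, each a list of 3 entries, a list of its own where there are three numbers: the turn, a rotation vector about the tool's x, y, z in units of 1.5 rad (1.0 is 1.5 rad), then the shift along the tool's x, y, z in units of 600 mm (1.0 is 600 mm), then the opening, from 0 (shut) to 1 (fully open). In form: [[[ax, ay, az], [tx, ty, tz], gripper], ...]. A call has 1 to 12 rows; each row is the pose to reach, as a shift and turn from the pose commanded when the call began, along the tool's axes at that moment; what a row does not reach only later rows make up. A row lasts 1/12 s, in which the tool goes at most 41.7 mm and 7.16 degrees, less where a joint would pass 70% of its speed; a pose out of reach is approached as far as the arm can. A call with a number of a shift or a turn outside -1 to 1 is refused whole. A call with a gripper value outside its range is refused whole. The fingers move at their own pace and stop on an object; the grip force is fixed at half the most. Time passes only in rows, so rows that repeat a pose let the fingers close. It gives the time, the measured TCP pose, the force and the opening at its end, in the units of the state.
- manip.read_state(): the state, without advancing time (a new reading comes with each control period).
- manip.capture(name): name is "scene" or "top" or "wrist"; returns the picture (420x560x3 uint8, red, green, blue); there is no depth.
- manip.calibration(name): a dict with "fov_y" (degrees; the focal length in pixels is half the picture's height over the tangent of half this angle, whatever the lens; pixels are square), "cx", "cy" (the principal point, pixels), "rvec" (rotation vector, rad) and "tvec" (3), from world to camera coordinates, as OpenCV has them. Camera axes: x right, y down, z forward; pixel columns grow to the right and rows downward; lengths in mm; the calibration is good to about 2 mm. A picture is of the moment at which its call begins: read the wrist's pose just before it. calibration takes no time and is no camera call; for the wrist camera it gives the pose at the moment of the call.
- manip.finish_job(): hands the job in, once; it reports no verdict.
The state is a dict: "clock": time; "joints": joint angles; "qd": joint speeds; "tau": joint torques, N m; "tool_pos": TCP position; "tcp_rot": TCP orientation; "ft_force": force on the tool from outside, world axes, zero at the start; "moment": the same for the moment, N m; "grip_width": finger opening in mm.
Only numpy, scipy, OpenCV 4.12 (cv2) and the standard library are available. Lean on these libraries where they do the work, as an engineer would, in place of code of your own. Each camera call takes 0.05 s, during which the arm holds its last target. There are 200 camera calls.

### The job

Put the coin rolls lying on the shop counter away in the till: first lift the tea carton off the lid and set it down on a free spot of the counter, then turn the till's key to unlock it, press the thumb latch so that the lid springs right up, and lay every coin roll flat in the coin tray. Then push the lid down until it snaps shut, and turn the key back to its locked position. Treat the till gently (do not force its latch or lid), and leave the other things on the counter where they stand.

Things in the scene. Friction and masses are not known exactly. Their poses are not given: they have to be found in the camera images.
- till: Flip-lid till: a dark steel cash box 270 mm wide (its y) and 175 mm deep (its x, from x = -90 mm at the front to +85 mm at the back), screwed to the counter. Origin: on the counter under the middle of the box; x points from its front to its back (hinge side), y to the left seen from the front, z up. The front 40 mm (x = -90 to -50 mm) is an open ledge, its top at z = 80 mm, which carries the key lock and the thumb latch; behind it the lid covers the coin tray.
- tray (a point): Centre of the coin tray's floor, at till x = 24 mm, y = 0, z = 45 mm. The tray inside is 113 mm (x: -32 to 81 mm) by 262 mm (y: -131 to 131 mm), its rim at z = 85 mm (40 mm above its floor). Three ribs only 4 mm high and 4 mm wide, along x at y = -56, 0 and 56 mm, part its floor into four channels; channel middles at about y = -90, -28, 28 and 90 mm. Axes as the till's.
- lid_hinge (a point): Middle of the lid's hinge line, fixed to the till at its x = 85 mm, y = 0, z = 88 mm; the hinge line runs along the till's y.
- lid_edge (a point): Middle of the lid's free front edge, on its outer (upper) face, 137 mm from the hinge. Moves with the lid. The lid is a plain steel plate 270 mm wide, 139 mm long and 4 mm thick; shut, its upper face is level at till z = 90 mm. Axes of this point turn with the lid; shut they are the till's.
- lid (a joint): Lid angle, rad: 0 = shut and caught by the latch (up to about 0.01 when caught), 1.75 = fully open, leaning 10 degrees back from upright. A spring lifts it all the way by itself as soon as the latch lets go and holds it open; moving it down takes 1 to 5 N at its free edge, and about 10 N (no more than 20) on the middle of the free edge for it to snap past the catch at the bottom; let go too early, it springs open again.
- latch_pad (a point): Centre of the upper face of the thumb latch's steel pad in the middle of the ledge, at till x = -74 mm, y = 0, z = 89 mm (9 mm above the ledge). The pad is 25 mm (x) by 34 mm (y). Press it straight down: about 6 mm of travel, 4 N. It springs back. While the key is in the locked position it is blocked (do not force it).
- latch (a joint): Travel of the latch pad, m: 0 = up, 0.006 = pressed fully down; the lid is let go at about 0.0035. It dips by itself for a moment as the lid snaps shut.
- key_grip (a point): Middle of the key's flat plastic head, standing above a round lock barrel (20 mm across, top at z = 92 mm) on the ledge, at till x = -70 mm, y = -60 mm, z = 116 mm; the shut lid begins 18 mm behind it, its top at z = 90 mm. The head is 26 mm wide along this point's x axis, 10 mm thick along its y axis and 26 mm high (z = 103 to 129 mm); grip it by its 10 mm thickness. Its axes turn with the key; locked, they are the till's. The key turns about the vertical through this point.
- key (a joint): Key angle, rad: 0 = locked (start), 1.22 = unlocked, turned clockwise seen from above. Stops at both ends; a detent half-way (at 0.61) resists with up to about 0.14 N m; short of it the key springs back, past it the key snaps on to that end by itself.
- roll0_mid (a point): Middle of a coin roll: coins wrapped in plain paper into a stiff round stick 27 mm in diameter and 70 mm long, 0.2 to 0.4 kg, lying on the counter (middle 13.5 mm high) or wherever it was put. Its x axis runs along the roll; it has slight flats and does not roll away. Two to four rolls are there; None if absent.
- roll1_mid (a point): Middle of a coin roll: coins wrapped in plain paper into a stiff round stick 27 mm in diameter and 70 mm long, 0.2 to 0.4 kg, lying on the counter (middle 13.5 mm high) or wherever it was put. Its x axis runs along the roll; it has slight flats and does not roll away. Two to four rolls are there; None if absent.
- roll2_mid (a point): Middle of a coin roll: coins wrapped in plain paper into a stiff round stick 27 mm in diameter and 70 mm long, 0.2 to 0.4 kg, lying on the counter (middle 13.5 mm high) or wherever it was put. Its x axis runs along the roll; it has slight flats and does not roll away. Two to four rolls are there; None if absent.
- roll3_mid (a point): Middle of a coin roll: coins wrapped in plain paper into a stiff round stick 27 mm in diameter and 70 mm long, 0.2 to 0.4 kg, lying on the counter (middle 13.5 mm high) or wherever it was put. Its x axis runs along the roll; it has slight flats and does not roll away. Two to four rolls are there; None if absent.
- tea_box_mid (a point): Middle (half-way up) of a small closed carton of tea, 75 mm (its x) by 45 mm (its y) by 28 mm high, 80 g, left lying on the shut lid (its middle then at till z = 104 mm); on the counter its middle is 14 mm high.
- mint_tin: Bystander: small round mint tin, 40 mm across, 16 mm high. Origin at the centre of its underside.
- fish_tin: Bystander: low fish tin, 84 mm across, 38 mm high. Origin at the centre of its underside.
- bean_tin: Bystander: food tin, 74 mm across, 58 mm high. Origin at the centre of its underside.
- till_paper: Bystander: roll of till paper standing on its end, 56 mm across, 57 mm high (not a coin roll). Origin at the centre of its underside.
- calculator: Bystander: flat desk calculator 130 x 85 x 16 mm, its length along its x axis. Origin at the centre of its underside.
- sauce_jar: Bystander: jar 68 mm across, 100 mm high. Origin at the centre of its underside.
- drink_carton: Bystander: upright drink carton 40 x 60 x 105 mm. Origin at the centre of its underside.
There are look-alikes about, which are no part of the job. What is shaped like the part that bears roll0_mid but green is not meant. Leave any black look-alike of the part that bears roll3_mid alone.

How it is judged (in metres and radians):
On the way, in this order (a step that is already met when the one before it is completed fails the run):
1. the tea carton is off the lid and set down on the counter, the till still shut (height (world z) of tea_box_mid below 0.05 m and linear speed of tea_box below 0.05 m/s and contact force between the fingers and tea_box below 0.1 N and value of joint lid below 0.03 rad and value of joint key below 0.5 rad), for 0.2 s.
2. the key is turned past its detent to the unlocked position (value of joint key above 1.05 rad), for 0.2 s.
3. the latch has let go and the lid stands open (value of joint lid above 1.3 rad), for 0.2 s.
4. every coin roll lies flat in the tray, the lid still open (value of joint lid above 1 rad and x of roll0_mid in the frame of till between -0.03 and 0.08 m and y of roll0_mid in the frame of till between -0.13 and 0.13 m and z of roll0_mid in the frame of till between 0.045 and 0.07 m and x of roll1_mid in the frame of till between -0.03 and 0.08 m and y of roll1_mid in the frame of till between -0.13 and 0.13 m and z of roll1_mid in the frame of till between 0.045 and 0.07 m and x of roll2_mid in the frame of till between -0.03 and 0.08 m and y of roll2_mid in the frame of till between -0.13 and 0.13 m and z of roll2_mid in the frame of till between 0.045 and 0.07 m and x of roll3_mid in the frame of till between -0.03 and 0.08 m and y of roll3_mid in the frame of till between -0.13 and 0.13 m and z of roll3_mid in the frame of till between 0.045 and 0.07 m), for 0.2 s.
5. the lid is snapped shut over the coin rolls, the key still unlocked (value of joint lid below 0.03 rad and value of joint key above 1.05 rad and x of roll0_mid in the frame of till between -0.03 and 0.08 m and y of roll0_mid in the frame of till between -0.13 and 0.13 m and z of roll0_mid in the frame of till between 0.045 and 0.07 m and x of roll1_mid in the frame of till between -0.03 and 0.08 m and y of roll1_mid in the frame of till between -0.13 and 0.13 m and z of roll1_mid in the frame of till between 0.045 and 0.07 m and x of roll2_mid in the frame of till between -0.03 and 0.08 m and y of roll2_mid in the frame of till between -0.13 and 0.13 m and z of roll2_mid in the frame of till between 0.045 and 0.07 m and x of roll3_mid in the frame of till between -0.03 and 0.08 m and y of roll3_mid in the frame of till between -0.13 and 0.13 m and z of roll3_mid in the frame of till between 0.045 and 0.07 m), for 0.3 s.
At the end, for the whole second after the job is handed in: Every coin roll lies flat in the till's tray (middle within its walls, under 25 mm above its floor), the lid is shut and caught (under 0.03 rad), the latch pad is up, the key is locked again (under 0.15 rad), and the tea carton lies on the counter (middle under 50 mm high) (value of joint lid below 0.03 rad and value of joint key below 0.15 rad and value of joint latch below 0.0015 m and height (world z) of tea_box_mid below 0.05 m and x of roll0_mid in the frame of till between -0.03 and 0.08 m and y of roll0_mid in the frame of till between -0.13 and 0.13 m and z of roll0_mid in the frame of till between 0.045 and 0.07 m and x of roll1_mid in the frame of till between -0.03 and 0.08 m and y of roll1_mid in the frame of till between -0.13 and 0.13 m and z of roll1_mid in the frame of till between 0.045 and 0.07 m and x of roll2_mid in the frame of till between -0.03 and 0.08 m and y of roll2_mid in the frame of till between -0.13 and 0.13 m and z of roll2_mid in the frame of till between 0.045 and 0.07 m and x of roll3_mid in the frame of till between -0.03 and 0.08 m and y of roll3_mid in the frame of till between -0.13 and 0.13 m and z of roll3_mid in the frame of till between 0.045 and 0.07 m); the robot touches nothing.
It fails at once if a bystander is pushed more than 5 cm or knocked over (distance of any of mint_tin, fish_tin, bean_tin, till_paper, calculator, sauce_jar, drink_carton from where it was at the start of the episode above 0.05 m or angle between any of mint_tin, fish_tin, bean_tin, till_paper, calculator, sauce_jar, drink_carton's own z axis and vertical above 0.6 rad).
It fails at once if the till's lid or latch is forced (over 90 N) (contact force between the fingers and lid above 90 N or contact force between the fingers and latch above 90 N).
Of roll0, roll1, roll2, roll3 only 2 to 4 are there at a start; the rules pass over those that are not, and their reading is None.
At some moment in a run one of roll0, roll1, roll2, roll3 may be knocked a few centimetres aside while the robot is not near it.
Once in a run the grip may slacken for a moment while it holds something.
It also fails if it takes over 210 s, if anything falls off the work surface, if the arm or the gripper's body presses on something with over 40 N, if the wrist force passes 120 N, or if a joint passes its speed limit or range.

## Working session

There is one attempt and no reset: what is moved stays moved. The work goes in short steps, Python scripts to look and compute and a tool call to move; the robot and the scene stay as the last step left them, time stands still between calls to the robot, and variables do not carry over. Pictures are saved under pics/ and viewed, about 12 in all and at most 16, crops included, and the job is handed in when it is done.

Besides the shell and the picture viewer there is one more tool, called after "Request:" as name([rows], argument=value, ...), one row to a line, values as JSON. servo_tool: Moves the arm, as the interface text tells. Shifts and turns lie within -1 to 1; 1 stands for 600 mm of shift or 1.5 rad of turn. Its arguments: {"type":"object","properties":{"series":{"type":"array","items":{"type":"array"}}},"required":["series"]}

```bash
ls; mkdir -p pics; python3 - <<'E'
from cell import manip
import cv2
s=manip.read_state(); print(s, manip.finger_overhang)
for n in("scene","top"):
    im=manip.capture(n); cv2.imwrite(f"pics/{n}0.png",im[:,:,::-1]); print(n,manip.calibration(n))
E
```

```text
pics
{'clock': 0.0, 'joints': array([57.1461689 , 24.93587026,  1.43065332, 90.19004358, -0.66596794,
       64.97346491, -4.30204805]), 'qd': array([-0.00874205, -0.00263871, -0.01372375,  0.05485136, -0.03050634,
        0.03405752, -0.01131781]), 'tau': array([ 4.15166223e-04, -6.67846084e+01,  9.85057130e-01, -3.14465296e+01,
       -6.04753057e-02,  4.27887007e-02,  1.10309454e-04]), 'tool_pos': array([ 283.24148326, -556.58718623,  247.9448486 ]), 'tcp_rot': array([[ 8.91230224e-01,  4.53550442e-01, -8.26954063e-04],
       [ 4.53551180e-01, -8.91229199e-01,  1.35725000e-03],
       [-1.21424269e-04, -1.58468821e-03, -9.99998737e-01]]), 'ft_force': array([-0.36855652, -0.24803645, -0.1118598 ]), 'moment': array([-0.00807266,  0.00477679, -0.04245643]), 'grip_width': 91.8737809748206} 22.0
scene {'fov_y': 53.5166570652386, 'cx': 287.2901248023221, 'cy': 208.4273314177595, 'rvec': array([ 2.02259229,  0.79978961, -0.41094634]), 'tvec': array([-405.65009472, -147.09229909, 1534.65166158])}
top {'fov_y': 53.95684977825087, 'cx': 291.3639375870733, 'cy': 208.76294920464, 'rvec': array([ 2.09605863, -2.1327853 ,  0.18893875]), 'tvec': array([  20.82071784,  563.51675889, 1046.04450125])}
```

View pics/top0.png

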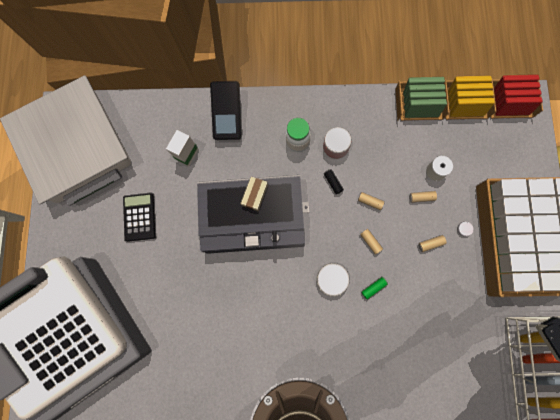

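View pics/scene0.png

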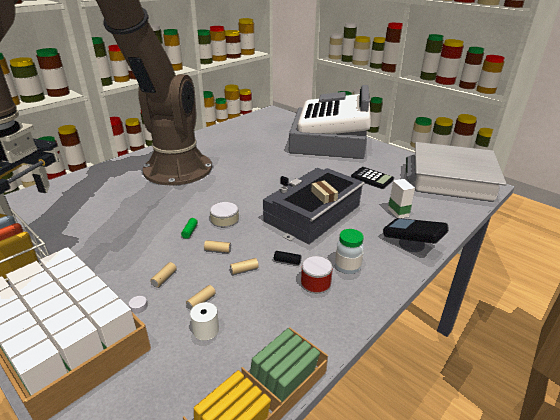

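The top view shows the till around (252,215) with the key at (276,237) and latch at (251,241). The tea carton is at (254,194). There are four tan rolls, at (371,201), (424,197), (371,241) and (432,243). The black (334,181) and green (374,288) rolls are look-alikes. The scene view agrees.

```bash
cat > h.py <<'E'
import numpy as np, cv2
from cell import manip
def cal(n):
    c=manip.calibration(n); R=cv2.Rodrigues(np.array(c['rvec']))[0]; t=np.array(c['tvec']).ravel()
    f=210/np.tan(np.radians(c['fov_y']/2)); return R,t,f,c['cx'],c['cy']
def ray(C,uv,z):
    R,t,f,cx,cy=C; o=-R.T@t; d=R.T@np.array([(uv[0]-cx)/f,(uv[1]-cy)/f,1]); return o+d*(z-o[2])/d[2]
def proj(C,p):
    R,t,f,cx,cy=C; q=R@np.array(p,float)+t; return np.array([cx+f*q[0]/q[2],cy+f*q[1]/q[2]])
def snap(n,name):
    C=cal(n); im=manip.capture(n)[:,:,::-1].copy(); cv2.imwrite(f'pics/{name}.png',im); return C,im
def tan_rolls(C,im,z=13.5,amin=40,amax=1e9):
    hsv=cv2.cvtColor(im,cv2.COLOR_BGR2HSV)
    m=cv2.inRange(hsv,(8,60,90),(26,200,255)); m=cv2.morphologyEx(m,cv2.MORPH_OPEN,np.ones((3,3)))
    out=[]
    for c in cv2.findContours(m,cv2.RETR_EXTERNAL,cv2.CHAIN_APPROX_NONE)[0]:
        a=cv2.contourArea(c)
        if not amin<a<amax: continue
        r=cv2.minAreaRect(c); b=cv2.boxPoints(r); e=[np.linalg.norm(b[0]-b[1]),np.linalg.norm(b[1]-b[2])]
        i=int(np.argmax(e)); d=(b[i+1]-b[i]); u=np.array(r[0])
        p,q=ray(C,u+d/2,z),ray(C,u-d/2,z); v=p-q
        out.append((u.round(1),((p+q)/2).round(1),round(float(np.linalg.norm(v))),round(min(e)*np.linalg.norm(v)/max(e)),round(float(np.degrees(np.arctan2(v[1],v[0]))%180),1)))
    return out
E
python3 - <<'E'
from h import *
C=cal('top'); im=cv2.imread('pics/top0.png')
print(-C[0].T@C[1])
for o in tan_rolls(C,im,amax=600): print(*o)
for n,uv,z in [('tea',(254,194),118),('key',(276,237),129),('latch',(251.5,240.5),89),('FL',(201,252),80),('FR',(304,245),80),('BL',(197,186),90),('BR',(300,178),90),('greyright',(306,208),0)]: print(n,ray(C,uv,z).round(1))
for n,uv,r in [('fish',(333,281),38),('mint',(466,230),16),('paper',(442,166),57),('sauce',(337,142),100),('jar',(298,130),100),('calc',(139,217),16),('black',(334,181),13),('green',(374,288),13),('drink',(181,146),105)]: print(n,ray(C,uv,r).round(0))
b=cv2.resize(im[165:300,180:480],None,fx=2.6,fy=2.6,interpolation=cv2.INTER_CUBIC); cv2.imwrite('pics/c1.png',b)
E
```

```text
[ 353.83789106   -2.14415763 1134.45488578]
[335.4 410.4] [ 51.3 -91.3  13.5] 60 30 35.0
[  4.5 409. ] [ 64.5 752.8  13.5] 48 22 6.7
[266.2 406.6] [62.3 83.3 13.5] 83 32 141.4
[293.9 388.7] [103.9  12.5  13.5] 90 35 100.8
[433.  242.9] [ 470.4 -370.7   13.5] 71 27 107.2
[371.1 241.2] [ 478.1 -203.8   13.5] 70 26 34.4
[370.9 200.6] [ 590.8 -209.2   13.5] 70 26 63.6
[423.7 196.2] [ 600.4 -355.7   13.5] 70 26 94.2
[495.3 237.5] [ 486.4 -540.5   13.5] 326 37 175.7
[253.5 192.1] [621.4 116.6  13.5] 84 48 158.6
[401.6 103.5] [ 877.  -313.    13.5] 97 13 178.2
tea [591.3 104.2 118. ]
key [479.5  48.9 129. ]
latch [476.6 113.5  89. ]
FL [450.4 243.9  80. ]
FR [463.7 -20.1  80. ]
BL [622.2 256.5  90. ]
BR [638.4 -13.3  90. ]
greyright [575.8 -29.3   0. ]
fish [373. -95.  38.]
mint [ 504. -462.   16.]
paper [ 673. -398.   57.]
sauce [ 732. -113.  100.]
jar [767. -11. 100.]
calc [556. 433.  16.]
black [ 649. -109.   13.]
green [ 353. -205.   13.]
drink [728. 298. 105.]
```

```bash
cat >> h.py <<'E'
from scipy.spatial.transform import Rotation as Ro
def plan(p,yaw,tilt=0):
    """turn/shift in servo units to TCP p (mm) with tool x at world yaw (deg), tool down"""
    s=manip.read_state(); R=s['tcp_rot']; y=np.radians(yaw)
    Rt=np.array([[np.cos(y),np.sin(y),0],[np.sin(y),-np.cos(y),0],[0,0,-1]])@Ro.from_euler('y',tilt,degrees=True).as_matrix()
    a=Ro.from_matrix(R.T@Rt).as_rotvec()/1.5; t=R.T@(np.array(p)-s['tool_pos'])/600
    print('plan',p,yaw,'->',a.round(4).tolist(),t.round(4).tolist(),'at',s['tool_pos'].round(1),'F',s['ft_force'].round(1),'w',round(s['grip_width'],1),'t',s['clock'])
E
python3 - <<'E'
from h import *
s=manip.read_state(); R,t,f,cx,cy=cal('wrist'); o=-R.T@t
print('cam in tool',s['tcp_rot'].T@(o-s['tool_pos']), (s['tcp_rot'].T@R.T).round(2),f,cx,cy)
plan([540,115,330],3); plan([500,115,330],3)
E
```

```text
cam in tool [  74.52014929    0.45226158 -137.61643221] [[ 0.   -0.96 -0.28]
 [ 1.    0.    0.  ]
 [-0.   -0.28  0.96]] 347.30952766359763 279.0087510234814 208.86944785727283
plan [540, 115, 330] 3 -> [-0.0009, 0.0003, 0.2789] [0.889, -0.8039, -0.1356] at [ 283.3 -556.7  248. ] F [-0.3  0.4  0.3] w 91.8 t 0.1
plan [500, 115, 330] 3 -> [-0.0009, 0.0003, 0.2789] [0.8296, -0.8341, -0.1356] at [ 283.3 -556.7  248. ] F [-0.3  0.4  0.3] w 91.8 t 0.1
```

View pics/c1.png

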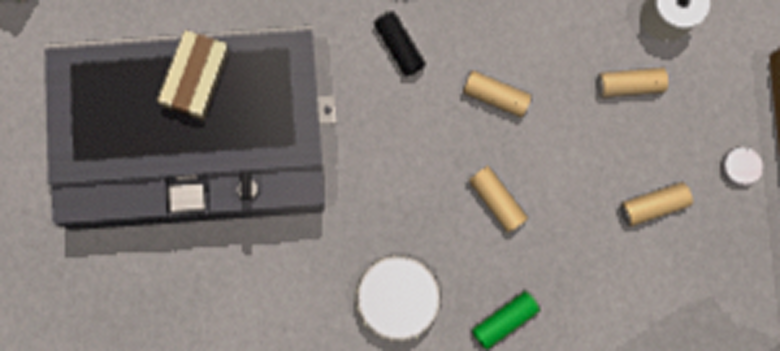

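The crop shows the till clearly, with the carton's long axis pointing up and slightly right, and four tan rolls lying apart from each other. I'll move over the till for a close wrist view.

Request:
servo_tool([
  [[0,0,0.28],[0.92,-0.79,-0.136],1],
  [[0,0,0.28],[0.92,-0.79,-0.136],1],
  [[0,0,0.28],[0.92,-0.79,-0.136],1],
  [[0,0,0.28],[0.92,-0.79,-0.136],1],
  [[0,0,0.28],[0.92,-0.79,-0.136],1],
  [[0,0,0.28],[0.92,-0.79,-0.136],1],
  [[0,0,0.28],[0.92,-0.79,-0.136],1],
  [[0,0,0.28],[0.92,-0.79,-0.136],1],
  [[0,0,0.28],[0.92,-0.79,-0.136],1],
  [[0,0,0.28],[0.92,-0.79,-0.136],1],
  [[0,0,0.28],[0.92,-0.79,-0.136],1],
  [[0,0,0.28],[0.92,-0.79,-0.136],1],
])

```text
clock: 1.1
tool_pos: [472.3, -96.7, 304.5]
tcp_rot: [[0.999, 0.051, -0.0], [0.051, -0.999, -0.0], [-0.0, 0.0, -1.0]]
ft_force: [1.8, -1.3, -0.2]
grip_width: 92.3
```

```bash
python3 - <<'E'
from h import *
plan([560,115,330],3)
E
```

```text
plan [560, 115, 330] 3 -> [0.0001, 0.0, -0.0012] [0.1639, -0.345, -0.0425] at [472.3 -96.7 304.5] F [ 1.8 -1.3 -0.2] w 92.3 t 1.1
```

Request:
servo_tool([
  [[0,0,0],[0.164,-0.345,-0.0425],1],
  [[0,0,0],[0.164,-0.345,-0.0425],1],
  [[0,0,0],[0.164,-0.345,-0.0425],1],
  [[0,0,0],[0.164,-0.345,-0.0425],1],
  [[0,0,0],[0.164,-0.345,-0.0425],1],
  [[0,0,0],[0.164,-0.345,-0.0425],1],
  [[0,0,0],[0.164,-0.345,-0.0425],1],
  [[0,0,0],[0.164,-0.345,-0.0425],1],
  [[0,0,0],[0.164,-0.345,-0.0425],1],
])

```text
clock: 1.85
tool_pos: [559.7, 111.8, 329.2]
tcp_rot: [[0.999, 0.05, -0.001], [0.05, -0.999, -0.001], [-0.001, 0.001, -1.0]]
ft_force: [0.4, -1.4, -0.6]
grip_width: 92.1
```

```bash
python3 - <<'E'
from h import *
plan([560,115,330],3)
C,im=snap('wrist','w1'); np.save('w1C.npy',np.array(C,dtype=object),allow_pickle=True)
E
```

```text
plan [560, 115, 330] 3 -> [0.0007, 0.0008, -0.0016] [0.0008, -0.0053, -0.0013] at [559.7 111.8 329.2] F [ 0.4 -1.4 -0.6] w 92.1 t 1.85
```

View pics/w1.png

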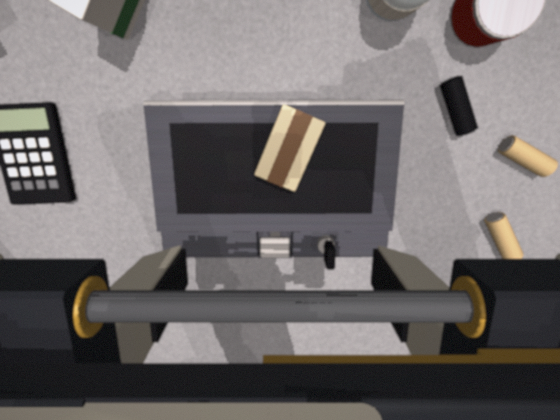

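The wrist view shows the lid corners at about (144,102), (404,101), (158,231) and (392,230). The latch pad is at (274,244), the key head at (329,250), and the carton's corners at (285,105), (325,121), (296,191) and (256,176).

```bash
python3 - <<'E'
from h import *
C=np.load('w1C.npy',allow_pickle=True); im=cv2.imread('pics/w1.png')
for n,uv,z in [('BL',(145,103),90),('BR',(404,102),90),('FL',(158,231),90),('FR',(392,230),90),('pad',(274,244),89),('keytop',(328.5,243),129),('keybot',(331,268),103)]: print(n,ray(C,uv,z).round(1))
q=[ray(C,u,118) for u in [(285,105),(325,121),(296,191),(256,176)]]
print([p.round(1) for p in q], np.mean(q,0), [np.linalg.norm(q[i]-q[(i+1)%4]).round(1) for i in range(4)])
d=q[0]-q[3]+q[1]-q[2]; print('tea yaw',np.degrees(np.arctan2(d[1],d[0])))
b=cv2.resize(im[210:285,220:380],None,fx=5,fy=5,interpolation=cv2.INTER_CUBIC); cv2.imwrite('pics/c2.png',b)
b=cv2.resize(im[90:235,140:410],None,fx=2.9,fy=2.9,interpolation=cv2.INTER_CUBIC)
E
```

```text
BL [631.6 253.1  90. ]
BR [646.1 -15.1  90. ]
FL [490.7 246.4  90. ]
FR [505.4 -22.7  90. ]
pad [480.9 112.2  89. ]
keytop [501.1  55.7 129. ]
keybot [460.3  45.5 103. ]
[array([636.7, 108.5, 118. ]), array([623.8,  68.8, 118. ]), array([552.5,  92.5, 118. ]), array([566.1, 134.2, 118. ])] [594.7651218  100.98706186 118.        ] [np.float64(41.8), np.float64(75.2), np.float64(43.9), np.float64(75.2)]
tea yaw -19.18517583195649
```

View pics/c2.png

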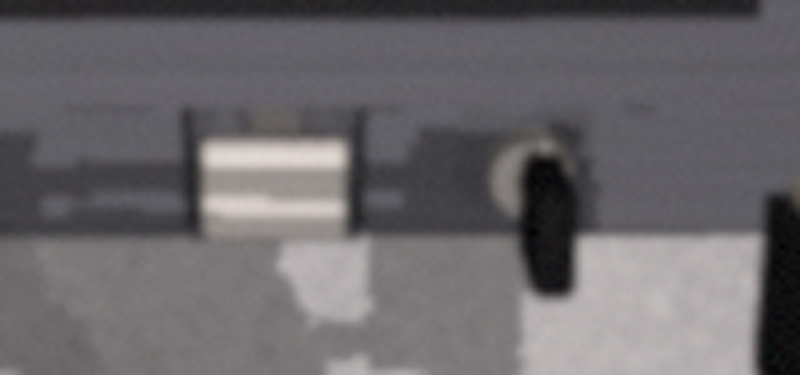

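```bash
python3 - <<'E'
from h import *
C=np.load('w1C.npy',allow_pickle=True)
a=ray(C,(329,241),103);b=ray(C,(330,268.5),129);print(a,b,(a+b)/2); print(ray(C,(275,237.6),89),ray(C,(275,253.6),89),ray(C,(275,257.5),80))
y=np.radians(3.1);R=np.array([[np.cos(y),-np.sin(y)],[np.sin(y),np.cos(y)]]);O=np.array([551,115])
for n,p in dict(key=(-70,-60),pad=(-74,0),edge=(-52,0)).items(): print(n,O+R@p)
# tea centre at top height: grasp there
plan([594.5,101,190],-19.2)
E
```

```text
[493.29755194  50.84433435 103.        ] [472.10293985  51.48567301 129.        ] [482.70024589  51.16500368 116.        ]
[488.95262228 111.44177075  89.        ] [468.84294685 110.49169115  89.        ] [459.78782079 110.14907269  80.        ]
key [484.34716186  51.30228287]
pad [477.1082864  110.99816784]
edge [499.07609314 112.18790172]
plan [594.5, 101, 190] -19.2 -> [0.0009, 0.0004, 0.256] [0.0574, 0.0197, 0.2323] at [559.7 111.3 329.4] F [ 1.1 -0.6 -0.6] w 91.2 t 1.9
```

Request:
servo_tool([
  [[0,0,0.256],[0.0574,0.0197,0.2323],1],
  [[0,0,0.256],[0.0574,0.0197,0.2323],1],
  [[0,0,0.256],[0.0574,0.0197,0.2323],1],
  [[0,0,0.256],[0.0574,0.0197,0.2323],1],
  [[0,0,0.256],[0.0574,0.0197,0.2323],1],
  [[0,0,0.256],[0.0574,0.0197,0.28],1],
  [[0,0,0.256],[0.0574,0.0197,0.32],1],
  [[0,0,0.256],[0.0574,0.0197,0.34],1],
  [[0,0,0.256],[0.0574,0.0197,0.354],1],
  [[0,0,0.256],[0.0574,0.0197,0.354],1],
  [[0,0,0.256],[0.0574,0.0197,0.354],1],
])

```text
clock: 2.82
tool_pos: [595.5, 102.8, 118.6]
tcp_rot: [[0.945, -0.327, 0.001], [-0.327, -0.945, 0.0], [0.001, -0.001, -1.0]]
ft_force: [0.6, 0.1, 1.0]
grip_width: 91.8
```

Request:
servo_tool([
  [[0,0,0],[0,0,0],0],
  [[0,0,0],[0,0,0],0],
  [[0,0,0],[0,0,0],0],
  [[0,0,0],[0,0,0],0],
  [[0,0,0],[0,0,0],0],
  [[0,0,0],[0,0,0],0],
  [[0,0,0],[0,0,0],0],
  [[0,0,0],[0,0,0],0],
])

```text
clock: 3.48
tool_pos: [595.0, 103.0, 117.4]
tcp_rot: [[0.945, -0.327, -0.0], [-0.327, -0.945, 0.0], [-0.0, -0.0, -1.0]]
ft_force: [-0.5, -0.6, 0.6]
grip_width: 45.0
```

```bash
python3 - <<'E'
from h import *
plan([594.5,101,115],-19.2)
plan([594.5,101,230],-19.2)
plan([390,230,230],3)
E
```

```text
plan [594.5, 101, 115] -19.2 -> [-0.0, 0.0, 0.0013] [0.0004, 0.0034, 0.004] at [595.  103.  117.4] F [-0.5 -0.6  0.6] w 45.0 t 3.4833
plan [594.5, 101, 230] -19.2 -> [-0.0, 0.0, 0.0013] [0.0004, 0.0034, -0.1876] at [595.  103.  117.4] F [-0.5 -0.6  0.6] w 45.0 t 3.4833
plan [390, 230, 230] 3 -> [-0.0, 0.0, -0.257] [-0.392, -0.0883, -0.1876] at [595.  103.  117.4] F [-0.5 -0.6  0.6] w 45.0 t 3.4833
```

Request:
servo_tool([
  [[0,0,0],[0,0,-0.06],0],
  [[0,0,0],[0,0,-0.1],0],
  [[0,0,0],[0,0,-0.1],0],
  [[0,0,-0.257],[-0.392,-0.0883,-0.1],0],
  [[0,0,-0.257],[-0.392,-0.0883,-0.1],0],
  [[0,0,-0.257],[-0.392,-0.0883,-0.1],0],
  [[0,0,-0.257],[-0.392,-0.0883,-0.1],0],
  [[0,0,-0.257],[-0.392,-0.0883,-0.1],0],
  [[0,0,-0.257],[-0.392,-0.0883,-0.1],0],
  [[0,0,-0.257],[-0.392,-0.0883,-0.1],0],
  [[0,0,-0.257],[-0.392,-0.0883,-0.1],0],
])

```text
clock: 4.4
tool_pos: [388.6, 230.9, 177.5]
tcp_rot: [[0.998, 0.056, 0.0], [0.056, -0.998, -0.0], [0.0, 0.0, -1.0]]
ft_force: [0.3, 0.0, -2.2]
grip_width: 44.9
```

```bash
python3 - <<'E'
from h import *
plan([390,230,28.5],3)
E
```

```text
plan [390, 230, 28.5] 3 -> [0.0, -0.0001, 0.0026] [0.0022, 0.0016, 0.2483] at [388.6 230.9 177.5] F [ 0.3  0.  -2.2] w 44.9 t 4.4
```

Request:
servo_tool([
  [[0,0,0],[0,0,0.06],0],
  [[0,0,0],[0,0,0.12],0],
  [[0,0,0],[0,0,0.18],0],
  [[0,0,0],[0,0,0.22],0],
  [[0,0,0],[0,0,0.235],0],
  [[0,0,0],[0,0,0.242],0],
  [[0,0,0],[0,0,0.247],0],
  [[0,0,0],[0,0,0.247],0],
  [[0,0,0],[0,0,0.247],0],
])

```text
clock: 5.15
tool_pos: [391.0, 230.3, 30.3]
tcp_rot: [[0.999, 0.052, 0.002], [0.052, -0.999, 0.001], [0.002, -0.001, -1.0]]
ft_force: [0.2, -0.6, -0.8]
grip_width: 44.7
```

Request:
servo_tool([
  [[0,0,0],[0,0,0.001],0.3],
  [[0,0,0],[0,0,0.001],1],
  [[0,0,0],[0,0,0.001],1],
  [[0,0,0],[0,0,0.001],1],
  [[0,0,0],[0,0,0.001],1],
  [[0,0,0],[0,0,-0.06],1],
  [[0,0,0],[0,0,-0.13],1],
  [[0,0,0],[0,0,-0.2],1],
  [[0,0,0],[0,0,-0.27],1],
  [[0,0,0],[0,0,-0.27],1],
])

```text
clock: 5.98
tool_pos: [392.7, 232.4, 198.2]
tcp_rot: [[0.999, 0.052, 0.009], [0.052, -0.999, 0.006], [0.009, -0.005, -1.0]]
ft_force: [1.3, 1.0, -0.1]
grip_width: 91.5
```

```bash
python3 - <<'E'
from h import *
C,im=snap('top','top1')
cv2.imwrite('pics/top1c.png',cv2.resize(im[150:330,120:480],None,fx=2.2,fy=2.2))
for o in tan_rolls(C,im,amin=80,amax=600): print(*o)
plan([483.7,51.2,200],3.1)
E
```

```text
[  4.5 409. ] [ 64.5 752.8  13.5] 48 22 6.7
[331.8 406.3] [ 61.2 -82.5  13.5] 87 34 39.2
[203.5 271. ] [405.3 251.3  13.5] 48 19 1.4
[433.  242.9] [ 470.4 -370.7   13.5] 71 27 107.2
[371.  241.2] [ 477.9 -203.5   13.5] 70 26 34.4
[370.8 200.8] [ 590.2 -208.8   13.5] 70 27 64.9
[423.7 196.2] [ 600.2 -355.7   13.5] 70 27 94.2
[522.5 236.6] [ 487.9 -613.5   13.5] 336 164 179.3
[401.6 104. ] [ 875.5 -312.9   13.5] 100 14 178.4
plan [483.7, 51.2, 200] 3.1 -> [-0.0025, -0.0049, -0.0015] [0.137, 0.308, -0.0078] at [392.1 231.5 195.4] F [-0.  -0.7 -1. ] w 91.5 t 6.0333
```

View pics/top1c.png

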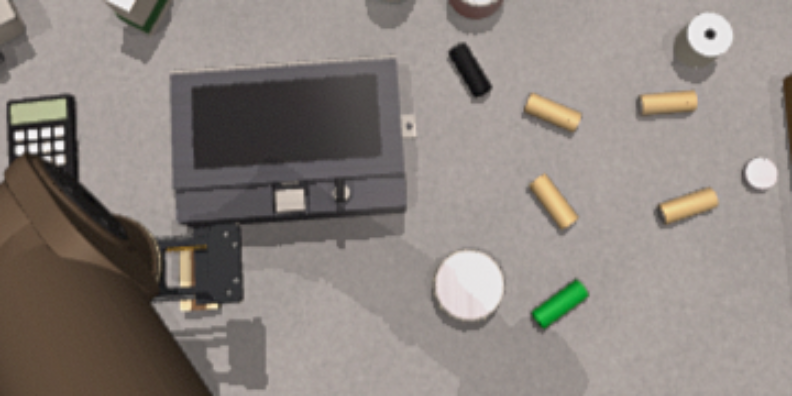

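The carton is on the counter and the till is still shut. Next is the key.

Request:
servo_tool([
  [[-0.0025,-0.005,0],[0.137,0.308,-0.008],1],
  [[-0.0025,-0.005,0],[0.137,0.308,-0.008],1],
  [[-0.0025,-0.005,0],[0.137,0.308,-0.008],1],
  [[-0.0025,-0.005,0],[0.137,0.308,-0.008],1],
  [[-0.0025,-0.005,0],[0.137,0.308,-0.008],1],
  [[-0.0025,-0.005,0],[0.137,0.308,-0.008],1],
  [[-0.0025,-0.005,0],[0.137,0.308,-0.008],1],
  [[-0.0025,-0.005,0],[0.137,0.308,0.05],1],
  [[-0.0025,-0.005,0],[0.137,0.308,0.08],1],
  [[-0.0025,-0.005,0],[0.137,0.308,0.08],1],
  [[-0.0025,-0.005,0],[0.137,0.308,0.08],1],
])

```text
clock: 6.95
tool_pos: [480.4, 50.8, 142.5]
tcp_rot: [[0.998, 0.054, -0.01], [0.054, -0.999, -0.004], [-0.011, 0.004, -1.0]]
ft_force: [-0.1, 0.4, 0.5]
grip_width: 91.8
```

```bash
python3 - <<'E'
from h import *
plan([483.7,51.2,124.5],3.1)
C,im=snap('wrist','w2')
E
```

```text
plan [483.7, 51.2, 124.5] 3.1 -> [0.0024, 0.0071, 0.0002] [0.0058, -0.0005, 0.0299] at [480.4  50.8 142.5] F [-0.1  0.4  0.5] w 91.8 t 6.95
```

View pics/w2.png

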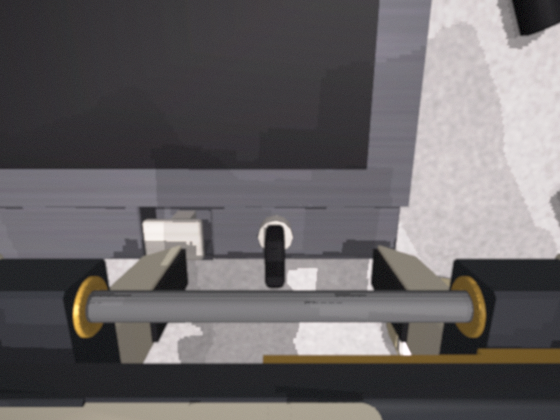

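The wrist view shows the key head at (275,255), nearly centred between the fingers, about 4 px to the left. I'll nudge, descend and grip.

Request:
servo_tool([
  [[0.0025,0.005,0],[0.005,-0.0025,0.015],1],
  [[0.0025,0.005,0],[0.005,-0.0025,0.028],1],
  [[0.0025,0.005,0],[0.005,-0.0025,0.028],1],
  [[0.0025,0.005,0],[0.005,-0.0025,0.028],1],
  [[0.0025,0.005,0],[0.005,-0.0025,0.028],0],
  [[0.0025,0.005,0],[0.005,-0.0025,0.028],0],
  [[0.0025,0.005,0],[0.005,-0.0025,0.028],0],
  [[0.0025,0.005,0],[0.005,-0.0025,0.028],0],
  [[0.0025,0.005,0],[0.005,-0.0025,0.028],0],
  [[0.0025,0.005,0],[0.005,-0.0025,0.028],0],
  [[0.0025,0.005,0],[0.005,-0.0025,0.028],0],
  [[0.0025,0.005,0],[0.005,-0.0025,0.028],0],
])

```text
clock: 8.0
tool_pos: [484.6, 51.3, 126.4]
tcp_rot: [[0.999, 0.052, -0.0], [0.052, -0.999, -0.0], [-0.0, 0.0, -1.0]]
ft_force: [1.0, 0.1, 0.8]
grip_width: 42.6
```

Request:
servo_tool([
  [[0,0,0],[0,0,0],0],
  [[0,0,0],[0,0,0],0],
  [[0,0,0],[0,0,0],0],
  [[0,0,0],[0,0,0],0],
  [[0,0,0],[0,0,0],0],
  [[0,0,0],[0,0,0],0],
  [[0,0,0],[0,0,0],0],
])

```text
clock: 8.58
tool_pos: [484.5, 53.0, 126.4]
tcp_rot: [[0.999, 0.054, 0.0], [0.054, -0.999, 0.002], [0.0, -0.002, -1.0]]
ft_force: [-1.2, 5.2, -1.2]
grip_width: 9.9
```

Request:
servo_tool([
  [[0,0,0.08],[0,-0.002,0],0],
  [[0,0,0.16],[0,-0.002,0],0],
  [[0,0,0.24],[0,-0.002,0],0],
  [[0,0,0.32],[0,-0.002,0],0],
  [[0,0,0.4],[0,-0.002,0],0],
  [[0,0,0.48],[0,-0.002,0],0],
  [[0,0,0.56],[0,-0.002,0],0],
  [[0,0,0.64],[0,-0.002,0],0],
  [[0,0,0.72],[0,-0.002,0],0],
  [[0,0,0.8],[0,-0.002,0],0],
  [[0,0,0.82],[0,-0.002,0],0],
  [[0,0,0.82],[0,-0.002,0],0],
])

```text
clock: 9.58
tool_pos: [484.4, 52.9, 126.3]
tcp_rot: [[0.382, -0.924, 0.0], [-0.924, -0.382, -0.001], [0.001, 0.0, -1.0]]
ft_force: [0.4, -0.6, 1.5]
grip_width: 9.4
```

Request:
servo_tool([
  [[0,0,0],[0,0,0],0],
  [[0,0,0],[0,0,0],0],
  [[0,0,0],[0,0,0],0.5],
  [[0,0,0],[0,0,0],0.5],
  [[0,0,0],[0,0,0],0.5],
  [[0,0,0],[0,0,0],0.5],
  [[0,0,0],[0,0,0],0.5],
  [[0,0,0],[0,0,0],0.5],
  [[0,0,0],[0,0,-0.06],0.5],
  [[0,0,0],[0,0,-0.12],0.5],
  [[0,0,0],[0,0,-0.12],0.5],
])

```text
clock: 10.5
tool_pos: [487.5, 52.6, 203.4]
tcp_rot: [[0.383, -0.924, 0.007], [-0.924, -0.383, 0.002], [0.001, -0.007, -1.0]]
ft_force: [1.8, 0.9, 0.3]
grip_width: 46.2
```

```bash
python3 - <<'E'
from h import *
plan([479,111,160],3.1)
C,im=snap('wrist','w3')
E
```

```text
plan [479, 111, 160] 3.1 -> [-0.0039, -0.0035, -0.8214] [-0.0954, -0.0236, 0.0725] at [487.5  52.6 203.4] F [1.8 0.9 0.3] w 46.2 t 10.5
```

View pics/w3.png

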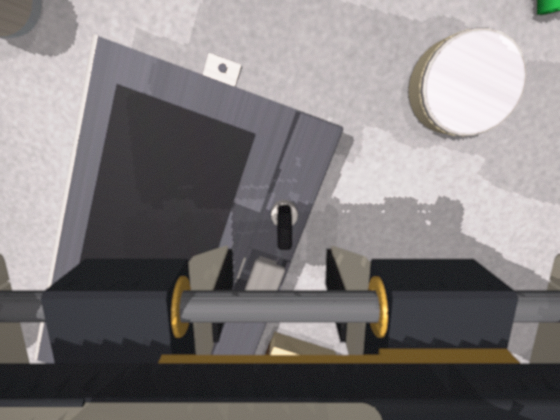

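The key stands at 70°, unlocked. I'll flip the tool by 180° so that the camera is clear of the springing lid.

```bash
python3 - <<'E'
from h import *
print(manip.read_state()['joints'].round(1))
plan([471,112,200],-122); plan([471,112,200],-177)
E
```

```text
[ -39.9   16.3   34.5  114.5  -11.7   52.2 -156.8]
plan [471, 112, 200] -122 -> [-0.0037, 0.0013, 0.6348] [-0.1008, -0.0138, 0.002] at [486.6  53.  201.2] F [0.4 0.3 0.3] w 46.1 t 10.55
plan [471, 112, 200] -177 -> [-0.0031, 0.0033, 1.2747] [-0.1008, -0.0138, 0.002] at [486.6  53.  201.2] F [0.4 0.3 0.3] w 46.1 t 10.55
```

Request:
servo_tool([
  [[0,0,-0.08],[0,0,0],0],
  [[0,0,-0.16],[0,0,0],0],
  [[0,0,-0.24],[0,0,0],0],
  [[0,0,-0.32],[0,0,0],0],
  [[0,0,-0.4],[0,0,0],0],
  [[0,0,-0.48],[0,0,0],0],
  [[0,0,-0.56],[0,0,0],0],
  [[0,0,-0.64],[0,0,0],0],
  [[0,0,-0.72],[0,0,0],0],
  [[0,0,-0.8],[0,0,0],0],
  [[0,0,-0.88],[0,0,0],0],
  [[0,0,-0.96],[0,0,0],0],
])

```text
clock: 11.55
tool_pos: [484.0, 52.4, 197.6]
tcp_rot: [[0.964, 0.265, -0.001], [0.265, -0.964, -0.0], [-0.001, -0.0, -1.0]]
ft_force: [0.8, 0.3, 0.0]
grip_width: 0.5
```

Request:
servo_tool([
  [[0,0,-0.08],[0,0,0],0],
  [[0,0,-0.16],[0,0,0],0],
  [[0,0,-0.24],[0,0,0],0],
  [[0,0,-0.32],[0,0,0],0],
  [[0,0,-0.4],[0,0,0],0],
  [[0,0,-0.48],[0,0,0],0],
  [[0,0,-0.56],[0,0,0],0],
  [[0,0,-0.64],[0,0,0],0],
  [[0,0,-0.72],[0,0,0],0],
  [[0,0,-0.8],[0,0,0],0],
  [[0,0,-0.88],[0,0,0],0],
  [[0,0,-0.96],[0,0,0],0],
])

```text
clock: 12.55
tool_pos: [483.9, 52.4, 197.5]
tcp_rot: [[-0.137, 0.991, -0.001], [0.991, 0.137, -0.0], [0.0, -0.001, -1.0]]
ft_force: [0.4, -0.5, 0.6]
grip_width: 0.3
```

```bash
python3 - <<'E'
from h import *
print(manip.read_state()['joints'].round(1))
plan([470,112,150],-176.9)
E
```

```text
[-13.1  15.3   0.8 112.8  -0.3  52.   -4.3]
plan [470, 112, 150] -176.9 -> [-0.0006, -0.0008, -0.9916] [0.1015, -0.0093, 0.0793] at [483.9  52.4 197.5] F [ 0.4 -0.5  0.6] w 0.3 t 12.55
```

Request:
servo_tool([
  [[0,0,-0.08],[0.1015,-0.0093,0],0],
  [[0,0,-0.16],[0.1015,-0.0093,0],0],
  [[0,0,-0.24],[0.1015,-0.0093,0.08],0],
  [[0,0,-0.32],[0.1015,-0.0093,0.08],0],
  [[0,0,-0.4],[0.1015,-0.0093,0.08],0],
  [[0,0,-0.48],[0.1015,-0.0093,0.08],0],
  [[0,0,-0.56],[0.1015,-0.0093,0.08],0],
  [[0,0,-0.64],[0.1015,-0.0093,0.08],0],
  [[0,0,-0.72],[0.1015,-0.0093,0.08],0],
  [[0,0,-0.8],[0.1015,-0.0093,0.08],0],
  [[0,0,-0.9],[0.1015,-0.0093,0.08],0],
  [[0,0,-0.9916],[0.1015,-0.0093,0.08],0],
])

```text
clock: 13.55
tool_pos: [470.4, 112.1, 149.7]
tcp_rot: [[-1.0, -0.017, -0.001], [-0.017, 1.0, 0.0], [0.001, 0.0, -1.0]]
ft_force: [-1.3, -0.3, 0.2]
grip_width: 0.3
```

```bash
python3 - <<'E'
from h import *
plan([470.5,112.3,112],-176.9)
plan([470.5,112.3,106],-176.9)
E
```

```text
plan [470.5, 112.3, 112] -176.9 -> [0.0002, -0.0008, -0.0247] [-0.0003, 0.0003, 0.0628] at [470.4 112.1 149.7] F [-1.3 -0.3  0.2] w 0.3 t 13.55
plan [470.5, 112.3, 106] -176.9 -> [0.0002, -0.0008, -0.0247] [-0.0003, 0.0003, 0.0728] at [470.4 112.1 149.7] F [-1.3 -0.3  0.2] w 0.3 t 13.55
```

Request:
servo_tool([
  [[0,0,-0.0247],[0,0,0.04],0],
  [[0,0,-0.0247],[0,0,0.055],0],
  [[0,0,-0.0247],[0,0,0.06],0],
  [[0,0,-0.0247],[0,0,0.064],0],
  [[0,0,-0.0247],[0,0,0.067],0],
  [[0,0,-0.0247],[0,0,0.07],0],
  [[0,0,-0.0247],[0,0,0.072],0],
  [[0,0,-0.0247],[0,0,0.0735],0],
  [[0,0,-0.0247],[0,0,0.0735],0],
])

```text
clock: 14.3
tool_pos: [471.1, 112.2, 106.5]
tcp_rot: [[-0.999, -0.048, 0.0], [-0.048, 0.999, 0.0], [-0.0, 0.0, -1.0]]
ft_force: [-1.9, -0.3, 3.7]
grip_width: 0.3
```

Request:
servo_tool([
  [[0,0,0],[0,0,0.001],0],
  [[0,0,0],[0,0,0.001],0],
  [[0,0,0],[0,0,0.001],0],
  [[0,0,0],[0,0,0.001],0],
])

```text
clock: 14.63
tool_pos: [471.1, 112.2, 105.8]
tcp_rot: [[-0.999, -0.048, 0.0], [-0.048, 0.999, 0.0], [-0.0, 0.0, -1.0]]
ft_force: [-1.8, 0.7, 3.5]
grip_width: 0.6
```

```bash
python3 - <<'E'
from h import *
plan([470.5,112.3,105.5],-176.9)
C,im=snap('scene','s1'); cv2.imwrite('pics/s1c.png',cv2.resize(im[130:330,120:420],None,fx=2,fy=2))
E
```

```text
plan [470.5, 112.3, 105.5] -176.9 -> [0.0001, 0.0003, -0.0043] [0.0011, 0.0002, 0.0006] at [471.1 112.2 105.8] F [-1.8  0.7  3.5] w 0.6 t 14.6333
```

View pics/s1c.png

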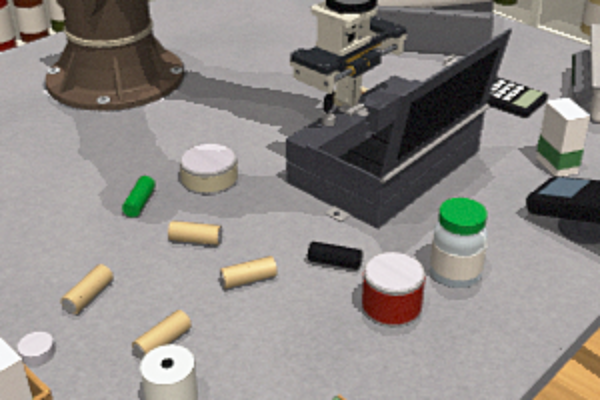

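The lid stands open. Next are the rolls, starting with the nearest.

```bash
cat >> h.py <<'E'
def fresh(name):
    C,im=snap('top',name)
    for o in tan_rolls(C,im,amin=80,amax=600):
        if 400<o[1][0]<680 and -500<o[1][1]<-20: print(*o)
E
python3 - <<'E'
from h import *
fresh('t2'); plan([478,-203.7,110],-145.6)
E
```

```text
[433.  242.8] [ 470.4 -370.7   13.5] 71 27 107.2
[371.  241.2] [ 477.9 -203.5   13.5] 70 26 34.4
[370.8 200.8] [ 590.2 -208.8   13.5] 70 27 64.9
[423.7 196.2] [ 600.2 -355.7   13.5] 70 27 94.2
plan [478, -203.7, 110] -145.6 -> [0.0, 0.0003, -0.3685] [0.0137, -0.5265, -0.0071] at [471.1 112.2 105.8] F [-1.6 -0.4  2.9] w 0.7 t 14.7333
```

Request:
servo_tool([
  [[0,0,0],[0,0,-0.06],0],
  [[0,0,0],[0,0,-0.12],0],
  [[0,0,0],[0,0,-0.13],0],
  [[0,0,-0.37],[0.0137,-0.5265,-0.13],0.6],
  [[0,0,-0.37],[0.0137,-0.5265,-0.13],0.6],
  [[0,0,-0.37],[0.0137,-0.5265,-0.13],0.6],
  [[0,0,-0.37],[0.0137,-0.5265,-0.13],0.6],
  [[0,0,-0.37],[0.0137,-0.5265,-0.13],0.6],
  [[0,0,-0.37],[0.0137,-0.5265,-0.13],0.6],
  [[0,0,-0.37],[0.0137,-0.5265,-0.13],0.6],
  [[0,0,-0.37],[0.0137,-0.5265,-0.13],0.6],
  [[0,0,-0.37],[0.0137,-0.5265,-0.1],0.6],
])

```text
clock: 15.73
tool_pos: [478.7, -213.2, 167.7]
tcp_rot: [[-0.829, -0.559, 0.005], [-0.559, 0.829, -0.006], [-0.001, -0.008, -1.0]]
ft_force: [0.5, -1.0, -0.3]
grip_width: 53.4
```

Request:
servo_tool([
  [[0,0,0],[0,0,0.05],0.6],
  [[0,0,0],[0,0,0.09],0.6],
  [[0,0,0],[0,0,0.09],0.6],
  [[0,0,0],[0,0,0.09],0.6],
  [[0,0,0],[0,0,0.09],0.6],
])

```text
clock: 16.15
tool_pos: [478.6, -203.7, 112.7]
tcp_rot: [[-0.823, -0.567, 0.001], [-0.567, 0.823, -0.0], [-0.001, -0.001, -1.0]]
ft_force: [0.1, -0.6, 0.6]
grip_width: 55.1
```

```bash
python3 - <<'E'
from h import *
plan([478,-203.7,27],-145.6);print(manip.read_state()['joints'].round(0))
C,im=snap('wrist','w4')
for o in tan_rolls(C,im,amin=300): print(*o)
E
```

```text
plan [478, -203.7, 27] -145.6 -> [-0.0006, 0.0005, 0.0019] [0.0009, 0.0007, 0.1429] at [ 478.6 -203.7  112.7] F [ 0.1 -0.6  0.6] w 55.1 t 16.15
[ 30.  26. -17. 112.  11.  43. 131.]
[212.5 342.5] [ 594.6 -189.1   13.5] 25 22 124.7
[ 23. 245.] [ 601.9 -347.2   13.5] 47 25 93.5
[278.5 219. ] [ 480.2 -203.7   13.5] 74 28 34.6
[62.3 62.2] [ 470.6 -375.8   13.5] 77 26 107.7
```

The wrist view agrees with the top view to within 2 mm. Descend and grip.

Request:
servo_tool([
  [[0,0,0],[-0.001,0.0007,0.06],0.6],
  [[0,0,0],[-0.001,0.0007,0.11],0.6],
  [[0,0,0],[-0.001,0.0007,0.13],0.6],
  [[0,0,0],[-0.001,0.0007,0.141],0.6],
  [[0,0,0],[-0.001,0.0007,0.141],0.6],
  [[0,0,0],[-0.001,0.0007,0.141],0],
  [[0,0,0],[-0.001,0.0007,0.141],0],
  [[0,0,0],[-0.001,0.0007,0.141],0],
  [[0,0,0],[-0.001,0.0007,0.141],0],
  [[0,0,0],[-0.001,0.0007,0.141],0],
  [[0,0,0],[-0.001,0.0007,0.141],0],
  [[0,0,0],[-0.001,0.0007,0.141],0],
])

```text
clock: 17.2
tool_pos: [478.6, -203.4, 27.8]
tcp_rot: [[-0.824, -0.567, 0.001], [-0.567, 0.824, -0.001], [-0.001, -0.001, -1.0]]
ft_force: [-0.4, 0.3, 8.0]
grip_width: 26.7
```

```bash
cat >> h.py <<'E'
def till(x,y):
    a=np.radians(3.1); return [550.7+x*np.cos(a)-y*np.sin(a),116+x*np.sin(a)+y*np.cos(a)]
E
python3 - <<'E'
from h import *
plan(till(18,84)+[180],-176.9)
E
```

```text
plan [np.float64(564.1310397751507), np.float64(200.85049894112774), 180] -176.9 -> [-0.0006, 0.0006, 0.3656] [-0.4994, 0.474, -0.2539] at [ 478.6 -203.4   27.8] F [-0.4  0.3  8. ] w 26.7 t 17.2
```

Request:
servo_tool([
  [[0,0,0],[0,0,-0.03],0],
  [[0,0,0],[0,0,-0.09],0],
  [[0,0,0],[0,0,-0.15],0],
  [[0,0,0],[0,0,-0.21],0],
  [[0,0,0],[0,0,-0.255],0],
  [[0,0,0],[0,0,-0.255],0],
])

```text
clock: 17.7
tool_pos: [480.8, -203.8, 185.5]
tcp_rot: [[-0.824, -0.567, 0.008], [-0.567, 0.824, -0.003], [-0.005, -0.007, -1.0]]
ft_force: [1.0, 0.4, -2.6]
grip_width: 26.5
```

Request:
servo_tool([
  [[0,0,0.366],[-0.4994,0.474,0],0],
  [[0,0,0.366],[-0.4994,0.474,0],0],
  [[0,0,0.366],[-0.4994,0.474,0],0],
  [[0,0,0.366],[-0.4994,0.474,0],0],
  [[0,0,0.366],[-0.4994,0.474,0],0],
  [[0,0,0.366],[-0.4994,0.474,0],0],
  [[0,0,0.366],[-0.4994,0.474,0],0],
  [[0,0,0.366],[-0.4994,0.474,0],0],
  [[0,0,0.366],[-0.4994,0.474,0],0],
  [[0,0,0.366],[-0.4994,0.474,0],0],
  [[0,0,0.366],[-0.4994,0.474,0],0],
  [[0,0,0.366],[-0.4994,0.474,0],0],
])

```text
clock: 18.7
tool_pos: [562.8, 206.4, 179.0]
tcp_rot: [[-0.998, -0.06, -0.001], [-0.06, 0.998, 0.002], [0.001, 0.003, -1.0]]
ft_force: [-0.3, -0.8, -2.3]
grip_width: 26.7
```

```bash
python3 - <<'E'
from h import *
plan(till(18,84)+[75],-176.9)
E
```

```text
plan [np.float64(564.1310397751507), np.float64(200.85049894112774), 75] -176.9 -> [0.0017, -0.0008, 0.0042] [-0.0019, -0.0099, 0.1734] at [562.8 206.4 179. ] F [-0.3 -0.8 -2.3] w 26.7 t 18.7
```

Request:
servo_tool([
  [[0,0,0],[0,0,0],0],
  [[0,0,0],[0,-0.002,0.05],0],
  [[0,0,0],[0,-0.002,0.1],0],
  [[0,0,0],[0,-0.002,0.14],0],
  [[0,0,0],[0,-0.002,0.16],0],
  [[0,0,0],[0,-0.002,0.17],0],
  [[0,0,0],[0,-0.002,0.174],0],
  [[0,0,0],[0,-0.002,0.174],0],
  [[0,0,0],[0,-0.002,0.174],0],
])

```text
clock: 19.45
tool_pos: [564.6, 199.9, 76.9]
tcp_rot: [[-0.999, -0.053, 0.002], [-0.053, 0.999, 0.001], [-0.002, 0.001, -1.0]]
ft_force: [0.8, 0.4, -2.1]
grip_width: 26.3
```

Request:
servo_tool([
  [[0,0,0],[0,0,0.001],0.4],
  [[0,0,0],[0,0,0.001],0.4],
  [[0,0,0],[0,0,0.001],0.4],
  [[0,0,0],[0,0,0.001],0.4],
  [[0,0,0],[0,0,-0.03],0.4],
  [[0,0,0],[0,0,-0.09],0.4],
  [[0,0,0],[0,0,-0.15],0.4],
  [[0,0,0],[0,0,-0.18],0.6],
  [[0,0,0],[0,0,-0.18],0.6],
])

```text
clock: 20.2
tool_pos: [566.1, 201.2, 188.9]
tcp_rot: [[-0.999, -0.054, 0.008], [-0.054, 0.999, 0.003], [-0.008, 0.003, -1.0]]
ft_force: [0.2, 0.7, -0.7]
grip_width: 45.8
```

```bash
python3 - <<'E'
from h import *
fresh('t3')
C,im=snap('wrist','w5')
for o in tan_rolls(C,im,z=58.5,amin=300): print(*o)
print(till(18,84))
plan([590.3,-208.8,130],64.8)
E
```

```text
[433.  242.8] [ 470.4 -370.7   13.5] 71 27 107.2
[370.8 200.7] [ 590.3 -208.9   13.5] 70 27 64.4
[423.7 196.2] [ 600.2 -355.7   13.5] 70 26 93.8
[347.  355.5] [702.7 269.3  58.5] 326 12 93.1
[385.8 306.9] [651.4 297.5  58.5] 61 19 12.3
[172.1 306.9] [661.4 111.6  58.5] 61 19 174.0
[278.5 207. ] [566.7 199.3  58.5] 75 29 3.1
[328.  16.] [427.6 225.7  58.5] 38 22 93.1
[np.float64(564.1310397751507), np.float64(200.85049894112774)]
plan [590.3, -208.8, 130] 64.8 -> [0.0014, 0.0005, 1.3761] [-0.0069, -0.6826, 0.0905] at [564.1 199.9 184.4] F [ 0.4 -0.3  0.4] w 52.8 t 20.3
```

Request:
servo_tool([
  [[0,0,0],[0,-0.07,-0.02],0.6],
  [[0,0,0],[0,-0.14,-0.02],0.6],
  [[0,0,0],[0,-0.21,-0.02],0.6],
  [[0,0,0.08],[0,-0.28,-0.02],0.6],
  [[0,0,0.16],[0,-0.35,-0.02],0.6],
  [[0,0,0.24],[-0.005,-0.42,-0.02],0.6],
  [[0,0,0.32],[-0.007,-0.49,-0.02],0.6],
  [[0,0,0.4],[-0.007,-0.56,0],0.6],
  [[0,0,0.48],[-0.007,-0.62,0],0.6],
  [[0,0,0.56],[-0.007,-0.68,0],0.6],
  [[0,0,0.64],[-0.007,-0.6826,0],0.6],
  [[0,0,0.72],[-0.007,-0.6826,0],0.6],
])

```text
clock: 21.3
tool_pos: [588.2, -213.0, 181.6]
tcp_rot: [[-0.508, 0.861, -0.003], [0.861, 0.508, -0.001], [0.001, -0.003, -1.0]]
ft_force: [0.6, 0.2, 0.8]
grip_width: 55.1
```

```bash
python3 - <<'E'
from h import *
plan([590.3,-209,27.5],64.4)
E
```

```text
plan [590.3, -209, 27.5] 64.4 -> [-0.0024, 0.0007, 0.653] [0.0037, 0.0072, 0.2567] at [ 588.2 -213.   181.6] F [0.6 0.2 0.8] w 55.1 t 21.3
```

Request:
servo_tool([
  [[0,0,0.08],[0,0,0.04],0.6],
  [[0,0,0.16],[0,0,0.08],0.6],
  [[0,0,0.24],[0,0,0.12],0.6],
  [[0,0,0.32],[0,0,0.14],0.6],
  [[0,0,0.4],[0,0,0.14],0.6],
  [[0,0,0.48],[0,0,0.14],0.6],
  [[0,0,0.56],[0,0,0.14],0.6],
  [[0,0,0.653],[0,0,0.14],0.6],
  [[0,0,0.653],[0,0,0.14],0.6],
  [[0,0,0.653],[0,0,0.14],0.6],
])

```text
clock: 22.13
tool_pos: [589.1, -208.6, 98.4]
tcp_rot: [[0.419, 0.908, -0.002], [0.908, -0.419, -0.0], [-0.001, -0.002, -1.0]]
ft_force: [0.8, 0.2, -0.8]
grip_width: 55.0
```

```bash
python3 - <<'E'
from h import *
plan([590.3,-209,27.5],64.4)
C,im=snap('wrist','w6')
for o in tan_rolls(C,im,amin=300): print(*o)
E
```

```text
plan [590.3, -209, 27.5] 64.4 -> [-0.0014, 0.0008, 0.0096] [0.0004, 0.0023, 0.1181] at [ 589.1 -208.6   98.4] F [ 0.8  0.2 -0.8] w 55.0 t 22.1333
[281.5 227. ] [ 588.  -213.9   13.5] 75 28 65.4
```

Request:
servo_tool([
  [[0,0,0.004],[-0.002,0.001,0.06],0.6],
  [[0,0,0.004],[-0.002,0.001,0.1],0.6],
  [[0,0,0.004],[-0.002,0.001,0.118],0.6],
  [[0,0,0.004],[-0.002,0.001,0.118],0.6],
  [[0,0,0.004],[-0.002,0.001,0.118],0.6],
  [[0,0,0.004],[-0.002,0.001,0.118],0],
  [[0,0,0.004],[-0.002,0.001,0.118],0],
  [[0,0,0.004],[-0.002,0.001,0.118],0],
  [[0,0,0.004],[-0.002,0.001,0.118],0],
  [[0,0,0.004],[-0.002,0.001,0.118],0],
  [[0,0,0.004],[-0.002,0.001,0.118],0],
  [[0,0,0.004],[-0.002,0.001,0.118],0],
])

```text
clock: 23.18
tool_pos: [590.3, -210.3, 29.5]
tcp_rot: [[0.427, 0.904, 0.001], [0.904, -0.427, -0.0], [0.0, 0.001, -1.0]]
ft_force: [-0.5, 0.9, 6.0]
grip_width: 26.3
```

Request:
servo_tool([
  [[0,0,0],[0,0,-0.03],0],
  [[0,0,0],[0,0,-0.09],0],
  [[0,0,-0.05],[0,0,-0.15],0],
  [[0,0,-0.13],[0,0,-0.21],0],
  [[0,0,-0.21],[0,0,-0.27],0],
  [[0,0,-0.29],[0,0,-0.27],0],
  [[0,0,-0.37],[0,0,-0.27],0],
  [[0,0,-0.45],[0,0,-0.27],0],
  [[0,0,-0.53],[0,0,-0.27],0],
  [[0,0,-0.61],[0,0,-0.27],0],
  [[0,0,-0.69],[0,0,-0.27],0],
  [[0,0,-0.69],[0,0,-0.27],0],
])

```text
clock: 24.18
tool_pos: [589.4, -210.4, 190.4]
tcp_rot: [[-0.564, 0.826, -0.001], [0.826, 0.564, 0.0], [0.001, -0.001, -1.0]]
ft_force: [-0.8, 0.6, -2.4]
grip_width: 26.6
```

```bash
python3 - <<'E'
from h import *
plan(till(18,28)+[180],-176.9)
E
```

```text
plan [np.float64(567.1594533022982), np.float64(144.93244540285988), 180] -176.9 -> [-0.0002, -0.0007, -0.6837] [0.51, 0.3035, 0.0175] at [ 589.4 -210.4  190.4] F [-0.8  0.6 -2.4] w 26.6 t 24.1833
```

Request:
servo_tool([
  [[0,0,-0.08],[0.51,0.3035,0],0],
  [[0,0,-0.16],[0.51,0.3035,0],0],
  [[0,0,-0.24],[0.51,0.3035,0],0],
  [[0,0,-0.32],[0.51,0.3035,0],0],
  [[0,0,-0.4],[0.51,0.3035,0],0],
  [[0,0,-0.48],[0.51,0.3035,0],0],
  [[0,0,-0.56],[0.51,0.3035,0],0],
  [[0,0,-0.64],[0.51,0.3035,0],0],
  [[0,0,-0.684],[0.51,0.3035,0],0],
  [[0,0,-0.684],[0.51,0.3035,0],0],
  [[0,0,-0.684],[0.51,0.3035,0],0],
  [[0,0,-0.684],[0.51,0.3035,0],0],
])

```text
clock: 25.18
tool_pos: [569.6, 144.1, 190.5]
tcp_rot: [[-0.999, -0.045, -0.001], [-0.045, 0.999, -0.001], [0.001, -0.001, -1.0]]
ft_force: [0.5, -0.5, -2.9]
grip_width: 26.7
```

Request:
servo_tool([
  [[0,0,0],[0,0,0],0],
  [[0,0,0],[0,0,0.05],0],
  [[0,0,0],[0,0,0.1],0],
  [[0,0,0],[0,0,0.13],0],
  [[0,0,0],[0,0,0.13],0],
  [[0,0,0],[0,0,0.13],0],
])

```text
clock: 25.68
tool_pos: [569.4, 143.8, 112.4]
tcp_rot: [[-0.999, -0.046, -0.002], [-0.046, 0.999, -0.001], [0.002, -0.001, -1.0]]
ft_force: [-0.0, 0.3, -2.5]
grip_width: 26.8
```

```bash
python3 - <<'E'
from h import *
plan(till(18,28)+[75],-176.9)
E
```

```text
plan [np.float64(567.1594533022982), np.float64(144.93244540285988), 75] -176.9 -> [-0.0007, -0.0013, -0.0051] [0.0035, 0.0022, 0.0624] at [569.4 143.8 112.4] F [-0.   0.3 -2.5] w 26.8 t 25.6833
```

Request:
servo_tool([
  [[0,0,-0.005],[0.003,0.002,0.03],0],
  [[0,0,-0.005],[0.003,0.002,0.055],0],
  [[0,0,-0.005],[0.003,0.002,0.0625],0],
  [[0,0,-0.005],[0.003,0.002,0.0625],0],
  [[0,0,-0.005],[0.003,0.002,0.063],0],
  [[0,0,-0.005],[0.003,0.002,0.063],0.4],
  [[0,0,-0.005],[0.003,0.002,0.063],0.4],
  [[0,0,-0.005],[0.003,0.002,0.063],0.4],
  [[0,0,-0.005],[0.003,0.002,0.063],0.4],
  [[0,0,-0.005],[0.003,0.002,0.03],0.4],
  [[0,0,-0.005],[0.003,0.002,-0.03],0.4],
  [[0,0,-0.005],[0.003,0.002,-0.09],0.4],
])

```text
clock: 26.68
tool_pos: [566.9, 146.1, 167.2]
tcp_rot: [[-0.998, -0.057, -0.003], [-0.057, 0.998, -0.001], [0.003, -0.001, -1.0]]
ft_force: [0.9, -0.2, -0.1]
grip_width: 36.5
```

Request:
servo_tool([
  [[0,0,0],[0,0,-0.05],0.4],
  [[0,0,0],[0,0,-0.05],0.4],
  [[0,0,0],[0,0,-0.05],0.5],
])

```text
clock: 26.93
tool_pos: [569.0, 146.8, 199.2]
tcp_rot: [[-0.998, -0.057, 0.004], [-0.057, 0.998, 0.001], [-0.004, 0.001, -1.0]]
ft_force: [-0.4, -0.2, 0.1]
grip_width: 39.9
```

```bash
python3 - <<'E'
from h import *
fresh('t4')
C,im=snap('wrist','w7')
for o in tan_rolls(C,im,z=58.5,amin=800): print(*o)
plan([600.2,-355.7,190],94)
plan([470.4,-370.7,190],107.2)
E
```

```text
[433.  242.8] [ 470.4 -370.7   13.5] 71 27 107.2
[423.7 196.2] [ 600.2 -355.7   13.5] 70 26 93.8
[331.5 355.5] [714.2 203.4  58.5] 338 12 93.3
[279.  204.5] [570.1 145.4  58.5] 75 29 3.3
[344.8 203.8] [566.4 199.6  58.5] 75 30 2.4
[389.  18.] [426.1 215.8  58.5] 37 26 93.3
plan [600.2, -355.7, 190] 94 -> [-0.0005, -0.0001, 1.0384] [-0.0072, -0.8381, 0.0109] at [567.4 146.1 196.4] F [-0.1 -0.9 -0.8] w 45.0 t 27.0333
plan [470.4, -370.7, 190] 107.2 -> [-0.0005, -0.0002, 0.8849] [0.2102, -0.8508, 0.0111] at [567.4 146.1 196.4] F [-0.1 -0.9 -0.8] w 45.0 t 27.0333
```

Request:
servo_tool([
  [[0,0,0],[0.21,-0.85,0],0.6],
  [[0,0,0.08],[0.21,-0.85,0],0.6],
  [[0,0,0.16],[0.21,-0.85,0],0.6],
  [[0,0,0.24],[0.21,-0.85,0],0.6],
  [[0,0,0.32],[0.21,-0.85,0],0.6],
  [[0,0,0.4],[0.21,-0.85,0],0.6],
  [[0,0,0.48],[0.21,-0.85,0],0.6],
  [[0,0,0.56],[0.21,-0.85,0],0.6],
  [[0,0,0.64],[0.21,-0.85,0],0.6],
  [[0,0,0.72],[0.21,-0.85,0],0.6],
  [[0,0,0.8],[0.21,-0.85,0],0.6],
  [[0,0,0.885],[0.21,-0.85,0],0.6],
])

```text
clock: 28.03
tool_pos: [474.0, -346.6, 195.4]
tcp_rot: [[-0.292, 0.956, -0.002], [0.956, 0.292, 0.001], [0.002, -0.002, -1.0]]
ft_force: [0.6, 0.6, 0.2]
grip_width: 55.0
```

```bash
python3 - <<'E'
from h import *
plan([470.4,-371,100],107.2)
E
```

```text
plan [470.4, -371, 100] 107.2 -> [-0.0013, -0.0011, -0.0024] [-0.0374, -0.0173, 0.159] at [ 474.  -346.6  195.4] F [0.6 0.6 0.2] w 55.0 t 28.0333
```

Request:
servo_tool([
  [[0,0,0],[-0.0374,-0.016,0.05],0.6],
  [[0,0,0],[-0.0374,-0.016,0.1],0.6],
  [[0,0,0],[-0.0374,-0.016,0.15],0.6],
  [[0,0,0],[-0.0374,-0.016,0.16],0.6],
  [[0,0,0],[-0.0374,-0.016,0.16],0.6],
  [[0,0,0],[-0.0374,-0.016,0.16],0.6],
])

```text
clock: 28.53
tool_pos: [473.1, -369.0, 101.0]
tcp_rot: [[-0.298, 0.954, -0.001], [0.954, 0.298, 0.001], [0.001, -0.001, -1.0]]
ft_force: [0.3, 0.3, -0.1]
grip_width: 54.9
```

```bash
python3 - <<'E'
from h import *
plan([470.4,-371,27.5],107.2)
C,im=snap('wrist','w8')
for o in tan_rolls(C,im,amin=600): print(*o)
E
```

```text
plan [470.4, -371, 27.5] 107.2 -> [-0.0005, -0.0005, 0.0019] [-0.0019, -0.0052, 0.1224] at [ 473.1 -369.   101. ] F [ 0.3  0.3 -0.1] w 54.9 t 28.5333
[469.7 236.8] [ 601.1 -340.8   13.5] 42 28 94.3
[274.5 223.5] [ 469.9 -373.    13.5] 74 28 107.2
```

Request:
servo_tool([
  [[0,0,0],[-0.003,-0.005,0.06],0.6],
  [[0,0,0],[-0.003,-0.005,0.1],0.6],
  [[0,0,0],[-0.003,-0.005,0.122],0.6],
  [[0,0,0],[-0.003,-0.005,0.122],0.6],
  [[0,0,0],[-0.003,-0.005,0.122],0.6],
  [[0,0,0],[-0.003,-0.005,0.122],0],
  [[0,0,0],[-0.003,-0.005,0.122],0],
  [[0,0,0],[-0.003,-0.005,0.122],0],
  [[0,0,0],[-0.003,-0.005,0.122],0],
  [[0,0,0],[-0.003,-0.005,0.122],0],
  [[0,0,0],[-0.003,-0.005,0.122],0],
  [[0,0,0],[-0.003,-0.005,0.122],0],
])

```text
clock: 29.58
tool_pos: [471.0, -372.2, 28.3]
tcp_rot: [[-0.298, 0.955, 0.001], [0.955, 0.298, -0.0], [-0.001, 0.001, -1.0]]
ft_force: [-0.2, 0.1, 6.5]
grip_width: 26.7
```

Request:
servo_tool([
  [[0,0,0],[0,0,-0.03],0],
  [[0,0,0],[0,0,-0.09],0],
  [[0,0,0],[0,0,-0.15],0],
  [[0,0,-0.08],[0,0,-0.21],0],
  [[0,0,-0.16],[0,0,-0.27],0],
  [[0,0,-0.24],[0,0,-0.27],0],
  [[0,0,-0.32],[0,0,-0.27],0],
  [[0,0,-0.4],[0,0,-0.27],0],
  [[0,0,-0.4],[0,0,-0.27],0],
])

```text
clock: 30.33
tool_pos: [470.1, -371.8, 189.4]
tcp_rot: [[-0.788, 0.615, -0.001], [0.615, 0.788, 0.001], [0.001, -0.0, -1.0]]
ft_force: [-0.2, 0.6, -4.2]
grip_width: 26.8
```

```bash
python3 - <<'E'
from h import *
plan(till(18,-28)+[190],-176.9)
E
```

```text
plan [np.float64(570.1878668294456), np.float64(89.01439186459203), 190] -176.9 -> [0.0002, -0.0006, -0.4781] [0.3413, 0.708, -0.0007] at [ 470.1 -371.8  189.4] F [-0.2  0.6 -4.2] w 26.8 t 30.3333
```

Request:
servo_tool([
  [[0,0,-0.08],[0.3413,0.708,0],0],
  [[0,0,-0.16],[0.3413,0.708,0],0],
  [[0,0,-0.24],[0.3413,0.708,0],0],
  [[0,0,-0.32],[0.3413,0.708,0],0],
  [[0,0,-0.4],[0.3413,0.708,0],0],
  [[0,0,-0.478],[0.3413,0.708,0],0],
  [[0,0,-0.478],[0.3413,0.708,0],0],
  [[0,0,-0.478],[0.3413,0.708,0],0],
  [[0,0,-0.478],[0.3413,0.708,0],0],
  [[0,0,-0.478],[0.3413,0.708,0],0],
  [[0,0,-0.478],[0.3413,0.708,0],0],
  [[0,0,-0.478],[0.3413,0.708,0],0],
])

```text
clock: 31.33
tool_pos: [573.2, 96.7, 189.4]
tcp_rot: [[-0.999, -0.052, -0.0], [-0.052, 0.999, 0.004], [-0.0, 0.004, -1.0]]
ft_force: [-0.1, 1.7, -3.0]
grip_width: 26.7
```

Request:
servo_tool([
  [[0,0,0],[0,0,0],0],
  [[0,0,0],[0,0,0.05],0],
  [[0,0,0],[0,0,0.1],0],
  [[0,0,0],[0,0,0.13],0],
  [[0,0,0],[0,0,0.13],0],
  [[0,0,0],[0,0,0.13],0],
])

```text
clock: 31.83
tool_pos: [572.4, 87.4, 110.8]
tcp_rot: [[-0.999, -0.046, -0.003], [-0.046, 0.999, -0.001], [0.003, -0.001, -1.0]]
ft_force: [0.4, -0.4, -2.4]
grip_width: 26.4
```

```bash
python3 - <<'E'
from h import *
plan(till(18,-28)+[74],-176.9)
E
```

```text
plan [np.float64(570.1878668294456), np.float64(89.01439186459203), 74] -176.9 -> [-0.0006, -0.002, -0.0056] [0.0034, 0.0029, 0.0614] at [572.4  87.4 110.8] F [ 0.4 -0.4 -2.4] w 26.4 t 31.8333
```

Request:
servo_tool([
  [[0,0,-0.005],[0.003,0.002,0.03],0],
  [[0,0,-0.005],[0.003,0.002,0.055],0],
  [[0,0,-0.005],[0.003,0.002,0.0615],0],
  [[0,0,-0.005],[0.003,0.002,0.0615],0],
  [[0,0,-0.005],[0.003,0.002,0.0615],0],
  [[0,0,-0.005],[0.003,0.002,0.0615],0.4],
  [[0,0,-0.005],[0.003,0.002,0.0615],0.4],
  [[0,0,-0.005],[0.003,0.002,0.0615],0.4],
  [[0,0,-0.005],[0.003,0.002,0.0615],0.4],
  [[0,0,-0.005],[0.003,0.002,0.03],0.4],
  [[0,0,-0.005],[0.003,0.002,-0.03],0.4],
  [[0,0,-0.005],[0.003,0.002,-0.09],0.4],
])

```text
clock: 32.83
tool_pos: [570.5, 89.3, 166.1]
tcp_rot: [[-0.998, -0.056, -0.003], [-0.056, 0.998, -0.0], [0.003, -0.0, -1.0]]
ft_force: [1.7, -0.3, 0.1]
grip_width: 36.8
```

Request:
servo_tool([
  [[0,0,0],[0,0,-0.05],0.4],
  [[0,0,0],[0,0,-0.05],0.4],
  [[0,0,0],[0,0,-0.05],0.5],
])

```text
clock: 33.08
tool_pos: [572.7, 89.8, 198.0]
tcp_rot: [[-0.998, -0.056, 0.005], [-0.056, 0.998, 0.001], [-0.005, 0.001, -1.0]]
ft_force: [0.9, -0.7, -1.5]
grip_width: 39.9
```

```bash
python3 - <<'E'
from h import *
fresh('t5')
C,im=snap('wrist','w9')
for o in tan_rolls(C,im,z=58.5,amin=800): print(*o)
plan([600.2,-355.7,190],94)
E
```

```text
[423.7 196.2] [ 600.2 -355.7   13.5] 70 26 93.8
[332.  355.5] [716.9 146.6  58.5] 338 12 93.3
[349.8 204.7] [570.2 146.7  58.5] 74 31 4.7
[405.2 203.4] [566.5 192.   58.5] 73 16 0.8
[279. 202.] [571.3  88.3  58.5] 75 29 3.2
plan [600.2, -355.7, 190] 94 -> [-0.0005, -0.0002, 1.038] [-0.007, -0.7431, 0.0089] at [571.   89.3 195.2] F [-1.   0.1 -0.3] w 44.8 t 33.1833
```

Request:
servo_tool([
  [[0,0,0.08],[-0.007,-0.743,0],0.6],
  [[0,0,0.16],[-0.007,-0.743,0],0.6],
  [[0,0,0.24],[-0.007,-0.743,0],0.6],
  [[0,0,0.32],[-0.007,-0.743,0],0.6],
  [[0,0,0.4],[-0.007,-0.743,0],0.6],
  [[0,0,0.48],[-0.007,-0.743,0],0.6],
  [[0,0,0.56],[-0.007,-0.743,0],0.6],
  [[0,0,0.64],[-0.007,-0.743,0],0.6],
  [[0,0,0.72],[-0.007,-0.743,0],0.6],
  [[0,0,0.8],[-0.007,-0.743,0],0.6],
  [[0,0,0.88],[-0.007,-0.743,0],0.6],
  [[0,0,0.96],[-0.007,-0.743,0],0.6],
])

```text
clock: 34.18
tool_pos: [597.2, -364.3, 193.4]
tcp_rot: [[-0.171, 0.985, -0.004], [0.985, 0.171, -0.004], [-0.004, -0.005, -1.0]]
ft_force: [-1.0, -0.6, -0.7]
grip_width: 54.8
```

Request:
servo_tool([
  [[0,0,0.078],[0,0,0.05],0.6],
  [[0,0,0.078],[0,0,0.1],0.6],
  [[0,0,0.078],[0,0,0.15],0.6],
  [[0,0,0.078],[0,0,0.16],0.6],
  [[0,0,0.078],[0,0,0.16],0.6],
  [[0,0,0.078],[0,0,0.16],0.6],
])

```text
clock: 34.68
tool_pos: [600.6, -355.5, 99.8]
tcp_rot: [[-0.07, 0.998, -0.001], [0.998, 0.07, 0.0], [0.0, -0.001, -1.0]]
ft_force: [0.6, 0.0, 0.1]
grip_width: 55.1
```

```bash
python3 - <<'E'
from h import *
plan([600.2,-355.9,27.5],94)
C,im=snap('wrist','w10')
for o in tan_rolls(C,im,amin=600): print(*o)
E
```

```text
plan [600.2, -355.9, 27.5] 94 -> [-0.0006, -0.0001, 0.0002] [-0.0006, -0.0006, 0.1204] at [ 600.6 -355.5   99.8] F [0.6 0.  0.1] w 55.1 t 34.6833
[278.  223.5] [ 599.1 -358.4   13.5] 74 29 94.0
```

Request:
servo_tool([
  [[0,0,0],[-0.003,-0.001,0.06],0.6],
  [[0,0,0],[-0.003,-0.001,0.1],0.6],
  [[0,0,0],[-0.003,-0.001,0.12],0.6],
  [[0,0,0],[-0.003,-0.001,0.12],0.6],
  [[0,0,0],[-0.003,-0.001,0.12],0.6],
  [[0,0,0],[-0.003,-0.001,0.12],0],
  [[0,0,0],[-0.003,-0.001,0.12],0],
  [[0,0,0],[-0.003,-0.001,0.12],0],
  [[0,0,0],[-0.003,-0.001,0.12],0],
  [[0,0,0],[-0.003,-0.001,0.12],0],
  [[0,0,0],[-0.003,-0.001,0.12],0],
  [[0,0,0],[-0.003,-0.001,0.12],0],
])

```text
clock: 35.73
tool_pos: [600.5, -357.4, 28.4]
tcp_rot: [[-0.07, 0.998, 0.001], [0.998, 0.07, -0.0], [-0.0, 0.001, -1.0]]
ft_force: [-2.0, 0.7, 6.3]
grip_width: 26.7
```

Request:
servo_tool([
  [[0,0,0],[0,0,-0.03],0],
  [[0,0,0],[0,0,-0.09],0],
  [[0,0,0],[0,0,-0.15],0],
  [[0,0,-0.08],[0,0,-0.21],0],
  [[0,0,-0.16],[0,0,-0.27],0],
  [[0,0,-0.24],[0,0,-0.27],0],
  [[0,0,-0.32],[0,0,-0.27],0],
  [[0,0,-0.4],[0,0,-0.27],0],
  [[0,0,-0.48],[0,0,-0.27],0],
  [[0,0,-0.48],[0,0,-0.27],0],
])

```text
clock: 36.57
tool_pos: [599.6, -357.3, 189.1]
tcp_rot: [[-0.714, 0.7, -0.001], [0.7, 0.714, 0.001], [0.001, -0.0, -1.0]]
ft_force: [-0.5, -0.0, -2.2]
grip_width: 26.7
```

```bash
python3 - <<'E'
from h import *
plan(till(18,-85)+[190],-176.9)
E
```

```text
plan [np.float64(573.2703591695778), np.float64(32.097801655997955), 190] -176.9 -> [0.0001, -0.0008, -0.5531] [0.4857, 0.4328, -0.0011] at [ 599.6 -357.3  189.1] F [-0.5 -0.  -2.2] w 26.7 t 36.5667
```

Request:
servo_tool([
  [[0,0,-0.08],[0.4857,0.4328,0],0],
  [[0,0,-0.16],[0.4857,0.4328,0],0],
  [[0,0,-0.24],[0.4857,0.4328,0],0],
  [[0,0,-0.32],[0.4857,0.4328,0],0],
  [[0,0,-0.4],[0.4857,0.4328,0],0],
  [[0,0,-0.48],[0.4857,0.4328,0],0],
  [[0,0,-0.553],[0.4857,0.4328,0],0],
  [[0,0,-0.553],[0.4857,0.4328,0],0],
  [[0,0,-0.553],[0.4857,0.4328,0],0],
  [[0,0,-0.553],[0.4857,0.4328,0],0],
  [[0,0,-0.553],[0.4857,0.4328,0],0],
  [[0,0,-0.553],[0.4857,0.4328,0],0],
])

```text
clock: 37.57
tool_pos: [575.6, 33.7, 189.4]
tcp_rot: [[-0.999, -0.048, -0.001], [-0.048, 0.999, 0.0], [0.001, 0.0, -1.0]]
ft_force: [0.3, -0.3, -1.9]
grip_width: 26.6
```

Request:
servo_tool([
  [[0,0,0],[0,0,0],0],
  [[0,0,0],[0,0,0.05],0],
  [[0,0,0],[0,0,0.1],0],
  [[0,0,0],[0,0,0.13],0],
  [[0,0,0],[0,0,0.13],0],
  [[0,0,0],[0,0,0.13],0],
])

```text
clock: 38.07
tool_pos: [575.5, 30.6, 111.1]
tcp_rot: [[-0.999, -0.045, -0.002], [-0.045, 0.999, -0.001], [0.002, -0.001, -1.0]]
ft_force: [0.2, -0.7, -1.7]
grip_width: 26.7
```

```bash
python3 - <<'E'
from h import *
plan(till(18,-85)+[74],-176.9)
E
```

```text
plan [np.float64(573.2703591695778), np.float64(32.097801655997955), 74] -176.9 -> [-0.0005, -0.0015, -0.0058] [0.0034, 0.0026, 0.0618] at [575.5  30.6 111.1] F [ 0.2 -0.7 -1.7] w 26.7 t 38.0667
```

Request:
servo_tool([
  [[0,0,-0.005],[0.003,0.0026,0.03],0],
  [[0,0,-0.005],[0.003,0.0026,0.055],0],
  [[0,0,-0.005],[0.003,0.0026,0.0615],0],
  [[0,0,-0.005],[0.003,0.0026,0.0615],0],
  [[0,0,-0.005],[0.003,0.0026,0.0615],0],
  [[0,0,-0.005],[0.003,0.0026,0.0615],0.4],
  [[0,0,-0.005],[0.003,0.0026,0.0615],0.4],
  [[0,0,-0.005],[0.003,0.0026,0.0615],0.4],
  [[0,0,-0.005],[0.003,0.0026,0.0615],0.4],
  [[0,0,-0.005],[0.003,0.0026,0.03],0.4],
  [[0,0,-0.005],[0.003,0.0026,-0.03],0.4],
  [[0,0,-0.005],[0.003,0.0026,-0.09],0.4],
])

```text
clock: 39.07
tool_pos: [573.0, 33.7, 166.0]
tcp_rot: [[-0.998, -0.056, -0.003], [-0.056, 0.998, -0.0], [0.003, 0.0, -1.0]]
ft_force: [1.3, -0.1, -0.3]
grip_width: 36.8
```

Request:
servo_tool([
  [[0,0,0],[0,0,-0.05],0.4],
  [[0,0,0],[0,0,-0.05],0.4],
  [[0,0,0],[0,0,-0.05],0.4],
])

```text
clock: 39.32
tool_pos: [575.3, 34.0, 197.9]
tcp_rot: [[-0.998, -0.056, 0.005], [-0.056, 0.998, 0.0], [-0.005, 0.0, -1.0]]
ft_force: [0.1, -0.1, -0.7]
grip_width: 36.6
```

```bash
python3 - <<'E'
from h import *
C,im=snap('scene','s2'); cv2.imwrite('pics/s2c.png',cv2.resize(im[110:310,120:420],None,fx=2,fy=2))
C,im=snap('wrist','w11')
for o in tan_rolls(C,im,z=58.5,amin=500): print(*o)
plan([480,112,260],-176.9);print(manip.read_state()['joints'].round(1))
E
```

```text
[318.  355.5] [720.2  77.7  58.5] 338 12 93.3
[360.1 307. ] [667.  111.2  58.5] 62 16 11.1
[197.7 306.9] [675.3 -35.1  58.5] 62 16 175.4
[430.8 206.1] [570.2 157.7  58.5] 75 9 3.0
[407.1 204.5] [569.9 138.   58.5] 73 14 2.6
[475.3 204. ] [566.3 194.   58.5] 74 19 5.1
[348.2 202.1] [570.6  89.3  58.5] 75 31 3.8
[279. 202.] [573.8  32.6  58.5] 75 29 3.2
[541.9  16.8] [425.9 211.3  58.5] 23 17 9.3
[508.  18.] [428.  187.4  58.5] 23 19 13.8
plan [480, 112, 260] -176.9 -> [-0.0002, -0.0005, 0.0014] [0.1485, 0.1391, -0.108] at [573.6  33.6 195.2] F [-0.2  1.5 -0.6] w 36.9 t 39.4167
[  3.2  24.3 -16.3 100.1   7.9  56.7  77.1]
```

View pics/w11.png

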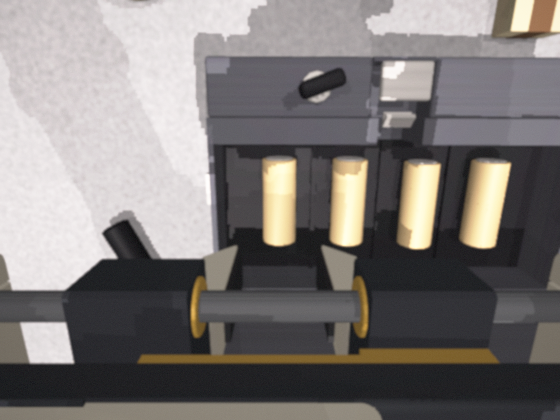

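All four rolls lie in separate channels, at columns 279, 348, 418 and 485. The key is still turned, and the lid is open. Next I'll go behind the lid with closed fingers.

```bash
python3 - <<'E'
from h import *
plan(till(138,0)+[280],-176.9)
def tcp(th,r): 
    t=np.radians(th); return np.array([85-r*np.cos(t)+2*np.sin(t)+9.5, 88+r*np.sin(t)+2*np.cos(t)+22])
for th in range(100,-1,-5): print(th,tcp(th,122).round(1),end='; ')
E
```

```text
plan [np.float64(688.4980605050173), np.float64(123.46287619189899), 280] -176.9 -> [-0.0002, -0.0005, 0.0014] [-0.1995, 0.1387, -0.1416] at [573.6  33.6 195.2] F [-0.2  1.5 -0.6] w 36.9 t 39.4167
100 [117.7 229.8]; 95 [107.1 231.4]; 90 [ 96.5 232. ]; 85 [ 85.9 231.7]; 80 [ 75.3 230.5]; 75 [ 64.9 228.4]; 70 [ 54.7 225.3]; 65 [ 44.8 221.4]; 60 [ 35.2 216.7]; 55 [ 26.2 211.1]; 50 [ 17.6 204.7]; 45 [  9.6 197.7]; 40 [  2.3 190. ]; 35 [ -4.3 181.6]; 30 [-10.2 172.7]; 25 [-15.2 163.4]; 20 [-19.5 153.6]; 15 [-22.8 143.5]; 10 [-25.3 133.2]; 5 [-26.9 122.6]; 0 [-27.5 112. ];
```

Request:
servo_tool([
  [[0,0,0],[0,0,-0.07],0],
  [[0,0,0],[0,0,-0.14],0],
  [[0,0,0],[0,0.02,-0.142],0],
  [[0,0,0],[-0.05,0.08,-0.142],0],
  [[0,0,0],[-0.12,0.1387,-0.142],0],
  [[0,0,0],[-0.1995,0.1387,-0.142],0],
  [[0,0,0],[-0.1995,0.1387,-0.142],0],
  [[0,0,0],[-0.1995,0.1387,-0.142],0],
  [[0,0,0],[-0.1995,0.1387,-0.142],0],
  [[0,0,0],[-0.1995,0.1387,-0.142],0],
])

```text
clock: 40.25
tool_pos: [688.0, 123.4, 279.3]
tcp_rot: [[-0.998, -0.056, -0.003], [-0.056, 0.998, -0.001], [0.003, -0.001, -1.0]]
ft_force: [-0.8, -0.7, 0.4]
grip_width: 0.4
```

```bash
python3 - <<'E'
from h import *
plan(till(138,0)+[226],-176.9)
C,im=snap('scene','s3'); cv2.imwrite('pics/s3c.png',cv2.resize(im[80:310,200:470],None,fx=2,fy=2))
E
```

```text
plan [np.float64(688.4980605050173), np.float64(123.46287619189899), 226] -176.9 -> [-0.0004, -0.0019, 0.0014] [-0.0011, 0.0002, 0.0888] at [688.  123.4 279.3] F [-0.8 -0.7  0.4] w 0.4 t 40.25
```

View pics/s3c.png

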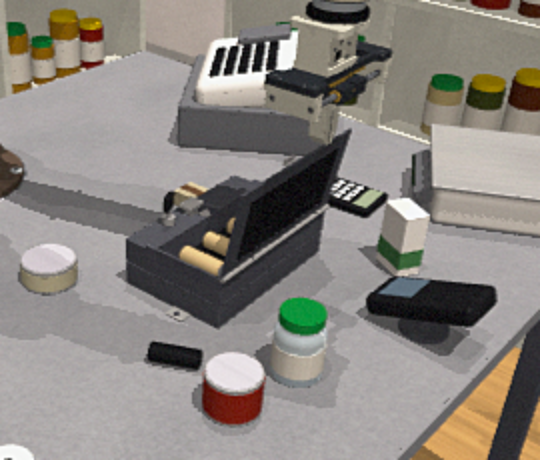

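Request:
servo_tool([
  [[0,0,0],[0,0,0.0667],0],
  [[0,0,0],[0,0,0.0867],0],
  [[0,0,0],[0,0,0.087],0],
  [[0,0,0],[0.0167,0,0.087],0],
  [[0,0,0],[0.0333,0,0.086],0],
  [[0,0,0],[0.0517,0,0.083],0],
  [[0,0,0],[0.0692,0,0.081],0],
  [[0,0,0],[0.0867,0,0.081],0],
  [[0,0,0],[0.105,0,0.0825],0],
  [[0,0,0],[0.1217,0,0.086],0],
  [[0,0,0],[0.1388,0,0.0912],0],
  [[0,0,0],[0.1553,0,0.0977],0],
])

```text
clock: 41.3
tool_pos: [596.4, 118.3, 224.6]
tcp_rot: [[-0.998, -0.056, 0.004], [-0.056, 0.998, 0.001], [-0.004, 0.0, -1.0]]
ft_force: [2.1, 0.3, 1.6]
grip_width: 0.6
```

```bash
python3 - <<'E'
from h import *
plan(till(44.8,0)+[221.4],-176.9)
C,im=snap('scene','s4'); cv2.imwrite('pics/s4c.png',cv2.resize(im[80:310,200:470],None,fx=2,fy=2))
E
```

```text
plan [np.float64(595.4344428306143), np.float64(118.42273082171793), 221.4] -176.9 -> [0.0002, 0.0025, 0.001] [0.0016, 0.0003, 0.0054] at [596.4 118.3 224.6] F [2.1 0.3 1.6] w 0.6 t 41.3
```

View pics/s4c.png

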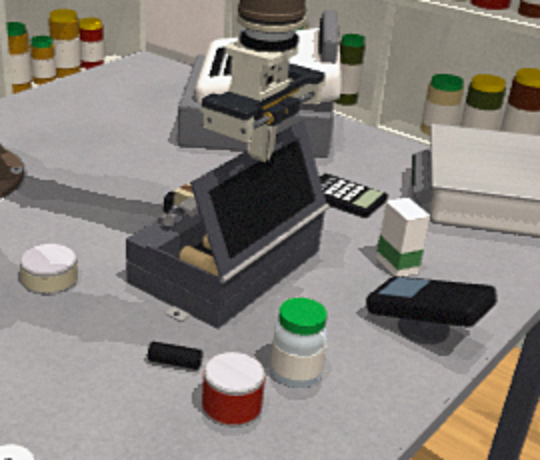

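Request:
servo_tool([
  [[0,0,0],[0.016,0,0.0078],0],
  [[0,0,0],[0.0313,0,0.0173],0],
  [[0,0,0],[0.0463,0,0.0278],0],
  [[0,0,0],[0.0603,0,0.0395],0],
  [[0,0,0],[0.073,0,0.0523],0],
  [[0,0,0],[0.0847,0,0.0663],0],
  [[0,0,0],[0.0955,0,0.0812],0],
  [[0,0,0],[0.1047,0,0.0967],0],
  [[0,0,0],[0.1122,0,0.113],0],
  [[0,0,0],[0.118,0,0.13],0],
  [[0,0,0],[0.123,0,0.147],0],
  [[0,0,0],[0.123,0,0.147],0],
])

```text
clock: 42.35
tool_pos: [522.5, 114.2, 134.3]
tcp_rot: [[-0.998, -0.056, 0.001], [-0.056, 0.998, -0.0], [-0.001, -0.0, -1.0]]
ft_force: [2.2, 0.3, 2.6]
grip_width: 0.5
```

```bash
python3 - <<'E'
from h import *
plan(till(-32,0)+[112],-176.9)
E
```

```text
plan [np.float64(518.7468265495613), np.float64(114.2694779844872), 112] -176.9 -> [-0.0001, 0.0004, 0.0013] [0.0063, 0.0005, 0.0372] at [522.5 114.2 134.3] F [2.2 0.3 2.6] w 0.5 t 42.35
```

Request:
servo_tool([
  [[0,0,0],[0.004,0,0.015],0],
  [[0,0,0],[0.005,0,0.024],0],
  [[0,0,0],[0.005,0,0.03],0],
  [[0,0,0],[0.005,0,0.034],0],
  [[0,0,0],[0.005,0,0.037],0],
  [[0,0,0],[0.005,0,0.039],0],
  [[0,0,0],[0.005,0,0.04],0],
  [[0,0,0],[0.005,0,0.04],0],
])

```text
clock: 43.02
tool_pos: [520.2, 114.3, 112.1]
tcp_rot: [[-0.998, -0.056, 0.002], [-0.056, 0.998, 0.0], [-0.002, -0.0, -1.0]]
ft_force: [-2.5, -2.4, 20.2]
grip_width: 0.5
```

Request:
servo_tool([
  [[0,0,0],[0,0,-0.004],0],
  [[0,0,0],[0,0,-0.006],0],
  [[0,0,0],[0,0,-0.01],0],
  [[0,0,0],[0,0,-0.015],0],
  [[0,0,0],[0,0,-0.015],0],
  [[0,0,0],[0,0,-0.015],0],
])

```text
clock: 43.52
tool_pos: [519.1, 114.0, 119.0]
tcp_rot: [[-0.998, -0.056, -0.0], [-0.056, 0.998, -0.0], [0.0, -0.0, -1.0]]
ft_force: [0.2, 0.0, 0.3]
grip_width: 0.5
```

```bash
python3 - <<'E'
from h import *
C,im=snap('scene','s5'); cv2.imwrite('pics/s5c.png',cv2.resize(im[80:310,200:470],None,fx=2,fy=2))
plan([484.4,53,200],113)
plan([484.4,53,200],-176.9)
E
```

```text
plan [484.4, 53, 200] 113 -> [-0.0002, -0.0002, 0.817] [0.0634, -0.0983, -0.1351] at [519.1 114.  118.9] F [-0.1  0.2  1. ] w 0.4 t 43.5667
plan [484.4, 53, 200] -176.9 -> [-0.0001, -0.0002, 0.0013] [0.0634, -0.0983, -0.1351] at [519.1 114.  118.9] F [-0.1  0.2  1. ] w 0.4 t 43.5667
```

View pics/s5c.png

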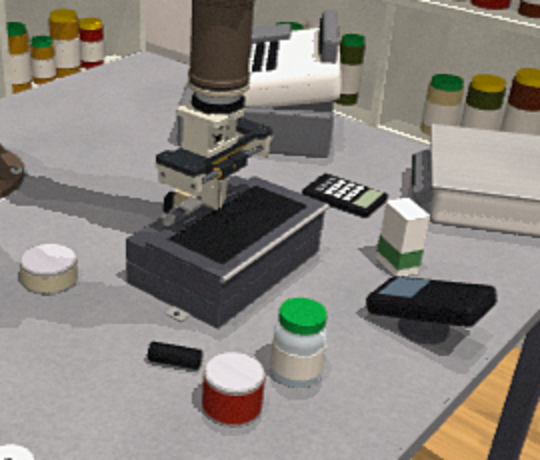

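The lid is shut and caught with the fingers clear of it. Next I'll turn the key back.

Request:
servo_tool([
  [[0,0,0],[0,0,-0.065],0.5],
  [[0,0,0.08],[0,0,-0.13],0.5],
  [[0,0,0.16],[0.0634,-0.0983,-0.135],0.5],
  [[0,0,0.24],[0.0634,-0.0983,-0.135],0.5],
  [[0,0,0.32],[0.0634,-0.0983,-0.135],0.5],
  [[0,0,0.4],[0.0634,-0.0983,-0.135],0.5],
  [[0,0,0.48],[0.0634,-0.0983,-0.135],0.5],
  [[0,0,0.56],[0.0634,-0.0983,-0.135],0.5],
  [[0,0,0.64],[0.0634,-0.0983,-0.135],0.5],
  [[0,0,0.72],[0.0634,-0.0983,-0.135],0.5],
  [[0,0,0.8],[0.0634,-0.0983,-0.135],0.5],
  [[0,0,0.818],[0.0634,-0.0983,-0.135],0.5],
])

```text
clock: 44.57
tool_pos: [484.3, 53.1, 199.9]
tcp_rot: [[-0.383, 0.924, -0.0], [0.924, 0.383, -0.0], [0.0, -0.0, -1.0]]
ft_force: [-1.2, 0.4, 0.8]
grip_width: 45.9
```

```bash
python3 - <<'E'
from h import *
plan([484.4,53,126],113.2)
C,im=snap('wrist','w12')
E
```

```text
plan [484.4, 53, 126] 113.2 -> [-0.0003, -0.0, -0.0082] [-0.0002, 0.0001, 0.1231] at [484.3  53.1 199.9] F [-1.2  0.4  0.8] w 45.9 t 44.5667
```

View pics/w12.png

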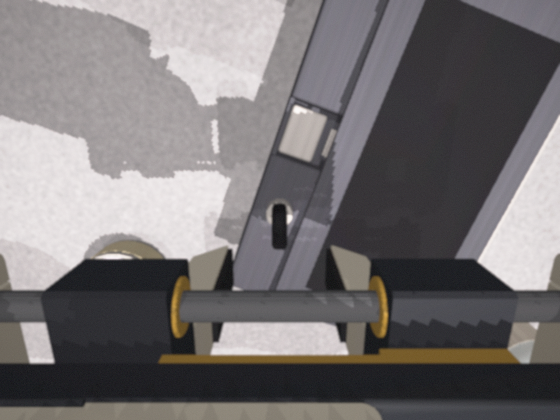

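The key at (279,225) is centred and aligned between the fingers. Descend, grip and turn.

Request:
servo_tool([
  [[0,0,0],[0,0,0.06],0.5],
  [[0,0,0],[0,0,0.1],0.5],
  [[0,0,0],[0,0,0.123],0.5],
  [[0,0,0],[0,0,0.123],0.5],
  [[0,0,0],[0,0,0.123],0.5],
  [[0,0,0],[0,0,0.123],0],
  [[0,0,0],[0,0,0.123],0],
  [[0,0,0],[0,0,0.123],0],
  [[0,0,0],[0,0,0.123],0],
  [[0,0,0],[0,0,0.123],0],
  [[0,0,0],[0,0,0.123],0],
  [[0,0,0],[0,0,0.123],0],
])

```text
clock: 45.62
tool_pos: [484.4, 53.0, 126.6]
tcp_rot: [[-0.389, 0.921, -0.0], [0.921, 0.389, -0.0], [-0.0, -0.0, -1.0]]
ft_force: [-1.9, -0.3, 4.4]
grip_width: 9.7
```

Request:
servo_tool([
  [[0,0,0],[0,0,0],0],
  [[0,0,-0.08],[0,0,0],0],
  [[0,0,-0.16],[0,0,0],0],
  [[0,0,-0.24],[0,0,0],0],
  [[0,0,-0.32],[0,0,0],0],
  [[0,0,-0.4],[0,0,0],0],
  [[0,0,-0.48],[0,0,0],0],
  [[0,0,-0.56],[0,0,0],0],
  [[0,0,-0.64],[0,0,0],0],
  [[0,0,-0.72],[0,0,0],0],
  [[0,0,-0.8],[0,0,0],0],
  [[0,0,-0.82],[0,0,0],0],
])

```text
clock: 46.62
tool_pos: [484.6, 53.2, 126.6]
tcp_rot: [[-0.998, -0.066, 0.0], [-0.066, 0.998, 0.0], [-0.0, 0.0, -1.0]]
ft_force: [-2.5, 0.3, 5.6]
grip_width: 9.8
```

Request:
servo_tool([
  [[0,0,0],[0,0,0],0],
  [[0,0,0],[0,0,0],0],
  [[0,0,0],[0,0,0],0.5],
  [[0,0,0],[0,0,0],0.5],
  [[0,0,0],[0,0,0],0.5],
  [[0,0,0],[0,0,0],0.5],
  [[0,0,0],[0,0,0],0.5],
  [[0,0,0],[0,0,0],0.5],
  [[0,0,0],[0,0,-0.06],0.5],
  [[0,0,0],[0,0,-0.12],0.5],
  [[0,0,0],[0,0,-0.18],0.5],
  [[0,0,0],[0,0,-0.2],0.5],
])

```text
clock: 47.62
tool_pos: [486.3, 53.8, 251.0]
tcp_rot: [[-0.998, -0.059, 0.006], [-0.059, 0.998, 0.001], [-0.006, 0.001, -1.0]]
ft_force: [1.9, 0.2, 0.1]
grip_width: 45.9
```

```bash
python3 - <<'E'
from h import *
C,im=snap('wrist','w13'); C,im2=snap('top','t13')
cv2.imwrite('pics/f.png',np.hstack([cv2.resize(im,(400,300)),cv2.resize(im2[150:330,120:360],(400,300))]))
plan([484.4,53,246],-176.9)
E
```

```text
plan [484.4, 53, 246] -176.9 -> [0.0001, 0.0037, 0.0033] [0.0029, -0.0005, 0.0051] at [486.1  53.4 249.1] F [ 0.  -0.5  0.4] w 45.9 t 47.7167
```

View pics/f.png

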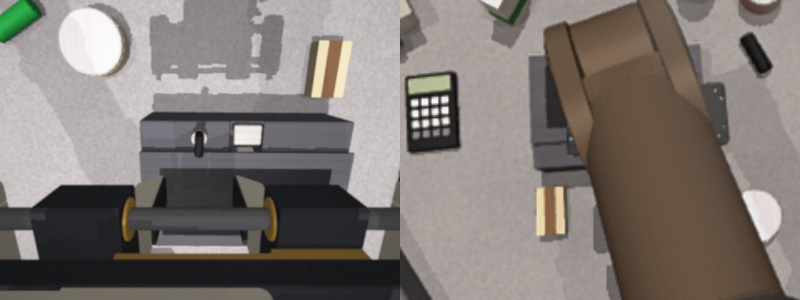

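The key at (199,140) is back in line with the till, so it is locked. The lid is shut, the carton is on the counter, and the robot is clear of everything.

```bash
python3 - <<'E'
from cell import manip
print(manip.finish_job())
E
```

```text
the job is handed in; nothing more can be done
None
```

The job is done and handed in at about 48 s of robot time; `finish_job` reported no verdict. I moved the tea carton to the counter, unlocked the till and pressed the latch. I then laid all four tan rolls in separate tray channels, pushed the lid shut and turned the key back to locked. I left the green and black look-alikes alone.

- **Rolls:** after the last placing, the wrist picture showed all four lying flat along their channels, within about 3 mm of where I aimed. I could not see them again once the lid was down.
- **Lid:** closing peaked at about 20 N on the reading after the snap, right at the 20 N limit given for snapping it shut and well below the 90 N failure limit. It stayed shut when I lifted the fingers off.
- **Key:** the last picture shows it back in line with the till.
- **Carton and bystanders:** the carton is on the counter, and the things visible in that picture stand where they were. The arm hid part of the top view, and I did not re-measure every bystander.
- **Robot:** the gripper was clear of everything at the end.

No check failed. The largest disagreements were wrist-camera estimates 2 to 5 mm off the top view for the rolls, and each roll still gripped at 26 to 27 mm.

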